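Change the samples in the hand-cranked sample module

TASK

Change over the samples: slide the dark right-hand door of the sample module fully open behind its neighbour, wind the tray all the way out with the crank, stand the finished jars (red lids) upright in the grey return tray and stand every new jar (green lid) in a pocket of its own in the tray. Then wind the tray fully home and slide the door shut again. Leave the left door shut, move the tray by the crank alone and only while the door is fully open, and do not disturb the other bottles, the boxes or the beaker.

Things in the scene. Friction and masses are not known exactly. Their poses are not given: they have to be found in the camera images.
- cabinet: White sample module, fixed, 340 deep, 500 wide, 140 high. Origin: bottom centre of its front; x into the box (away from the robot), y to its left, z up. Two upright doors on a double track: right (dark, rear track), left (white, front track). The tray is behind the right one. On its flat top: the crank, and two bottles up to 180 tall (x 150 to 315, y 100 to 190) to leave alone.
- right_door (a joint): Travel of the right door in m: 0 shut, 0.195 fully open, i.e. slid left (cabinet +y) behind the left door up to its stop. It may start up to 15 mm ajar. Friction about 1.5 N; it stays where it is left.
- right_door_pull (a point): Grip point on the right door's pull: a dark upright bar 12 wide (cabinet y), 14 deep (x), from z = 52 to 127, nothing above it. The point is on its centre line at z = 110, 42 in front of the cabinet's front, at cabinet y = -220 when shut, -25 when open. Pinch it from above across its width. The door carries it.
- left_door (a joint): Travel of the left door in m, 0 = shut. It stays shut.
- crank (a joint): Angle t of the hand crank in rad: 0 tray fully in, 16.0 (2.5 turns) tray fully out at its stop. Clockwise from above increases it and drives the tray out 12 mm per rad. Starts at 0 to 0.5. The knob is at the shaft + 42 mm x (cos t, -sin t) in cabinet x, y: at 0 it points away from the robot. About 5 N at the knob; it stays where it is left.
- crank_axis (a point): Point on the vertical shaft of the crank, level with the middle of the knob (z = 188): cabinet x = 80, y = -50.
- crank_knob (a point): Middle of the crank's red upright knob: 24 in diameter, 44 high (z = 166 to 210), 42 from the shaft. It spins freely on its pin, so it can be held with the gripper's yaw unchanged all the way round. The crank arm lies right below it. The frame spins with the knob.
- tray: Blue tray 150 x 150 x 24. Origin: centre of its underside, axes parallel to the cabinet's. Slides out to cabinet -x: its centre is at cabinet x = 87 in, -105 out, y = -150, z = 44. Four square pockets 54 wide, 12 deep (floor 12 above the origin), centred at x, y = +-36. A jar in a pocket has its middle 36 above the origin. Only the crank may move it.
- finished_1_mid (a point): Finished sample with a RED lid: a squat glass jar with a screw lid, 48 tall, body 44 in diameter, lid 46 in diameter and 19 high (the top 19), about 90 g. This point is its middle, 24 above its underside; z is its axis. Starts standing in a tray pocket inside the cabinet, if it is there at all (one or two of the four are).
- finished_2_mid (a point): Finished sample with a RED lid: a squat glass jar with a screw lid, 48 tall, body 44 in diameter, lid 46 in diameter and 19 high (the top 19), about 90 g. This point is its middle, 24 above its underside; z is its axis. Starts standing in a tray pocket inside the cabinet, if it is there at all (one or two of the four are).
- finished_3_mid (a point): Finished sample with a RED lid: a squat glass jar with a screw lid, 48 tall, body 44 in diameter, lid 46 in diameter and 19 high (the top 19), about 90 g. This point is its middle, 24 above its underside; z is its axis. Starts standing in a tray pocket inside the cabinet, if it is there at all (one or two of the four are).
- finished_4_mid (a point): Finished sample with a RED lid: a squat glass jar with a screw lid, 48 tall, body 44 in diameter, lid 46 in diameter and 19 high (the top 19), about 90 g. This point is its middle, 24 above its underside; z is its axis. Starts standing in a tray pocket inside the cabinet, if it is there at all (one or two of the four are).
- new_1_mid (a point): New sample with a GREEN lid: a squat glass jar with a screw lid, 48 tall, body 44 in diameter, lid 46 in diameter and 19 high (the top 19), about 90 g. This point is its middle, 24 above its underside; z is its axis. Starts standing on the blue mat (3 thick) on the left of the bench, if it is there at all (two or three of them are).
- new_2_mid (a point): New sample with a GREEN lid: a squat glass jar with a screw lid, 48 tall, body 44 in diameter, lid 46 in diameter and 19 high (the top 19), about 90 g. This point is its middle, 24 above its underside; z is its axis. Starts standing on the blue mat (3 thick) on the left of the bench, if it is there at all (two or three of them are).
- new_3_mid (a point): New sample with a GREEN lid: a squat glass jar with a screw lid, 48 tall, body 44 in diameter, lid 46 in diameter and 19 high (the top 19), about 90 g. This point is its middle, 24 above its underside; z is its axis. Starts standing on the blue mat (3 thick) on the left of the bench, if it is there at all (two or three of them are).
- return_tray: The return tray: a fixed shallow grey open box 160 (x) by 130 (y) by 22 high outside, walls and floor 5 thick, on the bench to the right; its place and yaw vary. Origin: centre of its underside. A jar standing in it has its middle 29 above the origin; two stand side by side at its x = +-35.
- solvent_clear: Clear solvent bottle with a grey cap, 76 in diameter, 180 tall, on top of the cabinet; leave it alone. Origin: centre of its underside.
- filter_box: Brown cardboard box 90 x 60 x 35 on the right of the bench; leave it alone. Origin: centre of its underside.
- reference_bottle: Amber bottle with a black cap, 52 in diameter, 100 tall, on the left of the bench near the new samples; leave it alone. Origin: centre of its underside.
- beaker: Empty glass beaker, 72 in diameter, 85 tall, on the right of the bench; leave it alone. Origin: centre of its underside.
- tip_box: White box with a pale blue lid, 82 (its x) by 122 (its y) by 72 high, on the left of the bench; leave it alone. Origin: centre of its underside.
Things that resemble listed ones, but are neither listed nor needed, are in the scene too. Leave any orange or purple look-alike of the part that bears new_3_mid alone.

How it is judged:
By the outcome, as a careful person would: the job done as asked, in the order asked, and still so for the second after the job is handed in, with the robot touching nothing.
Of finished_1, finished_2, finished_3, finished_4 only 1 to 2 are there at a start; the rules pass over those that are not, and their reading is None.
Of new_1, new_2, new_3 only 2 to 3 are there at a start; the rules pass over those that are not, and their reading is None.
At some moment in a run one of new_1, new_2, new_3 may be knocked a few centimetres aside while the robot is not near it.
It also fails if it takes over 210 s, if anything falls off the work surface, if the arm or the gripper's body presses on something with over 40 N, if the wrist force passes 120 N, or if a joint passes its speed limit or range.

ROBOT

A 6-joint arm with a two-finger parallel gripper is mounted at the origin on the work surface. World frame = base frame: x ahead of the robot, y to its left, z up, the work surface at z = 0. Lengths are in m, angles in rad, forces in N, time in s.
With the tool pointing down it reaches from about 0.275 to 0.85 m from the base axis. Payload 5.2 kg.
Tool frame: the origin (TCP) lies between the finger pads; the fingertips stand 8 mm ahead of it and the grasp point (between the pads) lies 11 mm behind it; z points along the fingers, y is the direction in which the jaws open and shut (so a half turn about z gives the same grasp; the last joint's range is limited). The gripper opens to 85 mm and grips with 20 to 120 N. Pads are 22 mm wide; open, the fingers measure 114 mm over their backs; the gripper's body (76 mm by 85 mm) begins 54 mm behind the grasp point. The pads swing forward as they close: fully open they stand 13 mm farther back than shut.
Start: joints at [1.099, 0.259, 1.535, -0, 1.348, -0.203], TCP at [0.146, 0.53, 0.239] pointing down, gripper open.
Joint ranges: [-3.14, 3.14], [-0.91, 2.08], [0.19, 2.58], [-1.22, 4.36], [0.22, 2.71], [-3.12, 3.12]. Speed limits (rad/s): [2.57, 2.57, 3.14, 3.14, 3.14, 3.14].

INTERFACE

Orientations are given as a unit quaternion [w, x, y, z].
In Python, from plant import read_state, camera, calibration, finish_job, cut_out, place_of gives the robot as it stands.
- The arm moves only by the tool carry_out, never from a script. Its argument "series" is one flat list of numbers, 6 for each row, row after row: the shift along the world's x, y, z in m, then the turn, a rotation vector about the world's x, y, z in rad. In form: [x, y, z, ax, ay, az, x, y, z, ax, ay, az, ...]. A call has 1 to 10 rows; each row shifts and turns the commanded pose from where the row before left it; what a row does not reach is not made up. A row lasts 1/12 s, in which the tool goes at most 41.7 mm and 7.16 degrees, less where a joint would pass 70% of its speed; a pose out of reach is approached as far as the arm can. A call with a gripper value outside its range is refused whole. "fingers" is the finger opening in m, from 0 to 0.0854, set as the call begins (left out, the last holds). The fingers move at their own pace and stop on an object; the grip force is fixed at half the most. Time passes only in rows, so rows that do not move let the fingers close. It gives the time, the measured TCP pose, the force and the opening at its end, in the units of the state.
- read_state(): the state, without advancing time (a new reading comes with each control period).
- camera(name): name is "side" or "top"; returns the picture (384x512x3 uint8, blue, green, red); there is no depth.
- calibration(name): a dict with "fx", "fy", "cx", "cy" (pixels), "R" (3x3) and "t" (3): a world point X has camera coordinates R X + t. Camera axes: x right, y down, z forward; pixel columns grow to the right and rows downward; lengths in m; the calibration is good to about 2 mm. A picture is of the moment at which its call begins. calibration takes no time and is no camera call.
- finish_job(): hands the job in, once; it reports no verdict.
Trained networks look in the newest picture that a camera, given by its name, has taken for a name from the list of things; names that differ only in an ending like _2 or _b are one class to them, and where a whole thing is asked for, a point or a joint stands for the part that bears it (a point fixed in the world has none). Each returns a list of dicts, best first, with "conf" (0 to 1); they miss things now and then, are a little off and sometimes report something else, mostly with a low value. They report only what shows in the picture. A call takes as long as a camera call. They do not tell look-alikes from the thing itself.
- cut_out(camera, name): "pixels" (384x512 bool, what is visible of it).
- place_of(camera, name): "point" ([x, y, z] in m, in world coordinates, good to about 4 mm: a listed point, or the origin of a listed thing).
The state is a dict: "clock": time; "joint_pos": joint angles; "qd": joint speeds; "effort": joint torques, N m; "tcp_pos": TCP position; "ee_rot": TCP orientation; "wrist_force": force on the tool from outside, world axes, zero at the start; "moment": the same for the moment, N m; "gripper_width": finger opening in m.
Only numpy, scipy, OpenCV 4.12 (cv2) and the standard library are available. Lean on these libraries where they do the work, as an engineer would, in place of code of your own. Each camera call takes 0.05 s, during which the arm holds its last target.

## Working session

There is one attempt and no reset: what is moved stays moved. The work goes in short steps, Python scripts to look and compute and a tool call to move; the robot and the scene stay as the last step left them, time stands still between calls to the robot, and variables do not carry over. Pictures are saved under pics/ and viewed, and the job is handed in when it is done.

Besides the shell and the picture viewer there is one more tool, called after "Request:" as a command line: name --argument value ..., lists and objects as JSON in quotes. carry_out: Moves the arm, as the interface text tells. Its arguments: {"type":"object","properties":{"series":{"type":"array","items":{"type":"number"}},"fingers":{"type":"number"}},"required":["series"]}

```bash
ls; mkdir -p pics
python3 - <<'E'
from plant import *
import cv2,numpy as np
print(read_state())
for n in ("side","top"):
    im=camera(n); cv2.imwrite(f"pics/{n}0.png",im)
    c=calibration(n); print(n,c)
E
```

```text
pics
{'clock': 0.0, 'joint_pos': array([ 1.09921215e+00,  2.59328033e-01,  1.53610116e+00,  4.24296191e-06,
        1.34799643e+00, -2.02782601e-01]), 'qd': array([ 2.82321711e-05,  3.37516244e-04,  1.72787353e-03,  1.36451640e-03,
       -1.31915088e-03,  5.98939584e-04]), 'effort': array([-5.72928348e-04, -4.46015060e+01, -2.90579492e+01, -5.49647993e-04,
        1.16093995e-02,  1.30901310e-05]), 'tcp_pos': array([0.14579238, 0.52978545, 0.23847548]), 'ee_rot': array([-3.05153370e-04,  1.33996935e-01,  9.90981322e-01, -8.64193988e-04]), 'wrist_force': array([-0.41914964, -0.16407687,  0.29079489]), 'moment': array([ 0.03131237, -0.02106814,  0.04377481]), 'gripper_width': 0.085275903514363}
side {'fx': 370.53081160148935, 'fy': 370.53081160148935, 'cx': 252.49756006534022, 'cy': 190.87775088063202, 'R': array([[-0.97016507, -0.24242989,  0.00273737],
       [-0.18659832,  0.73943227, -0.64685468],
       [ 0.15479281, -0.6280666 , -0.76260837]]), 't': array([0.5149641 , 0.1569147 , 1.26235245])}
top {'fx': 371.370713418643, 'fy': 371.370713418643, 'cx': 256.3214077234106, 'cy': 193.95597879669393, 'R': array([[ 0.0103678 , -0.99984729,  0.01406809],
       [-0.98885794, -0.01234117, -0.14834985],
       [ 0.14850081, -0.01237328, -0.98883488]]), 't': array([0.00615055, 0.54873151, 1.37807963])}
```

View pics/side0.png

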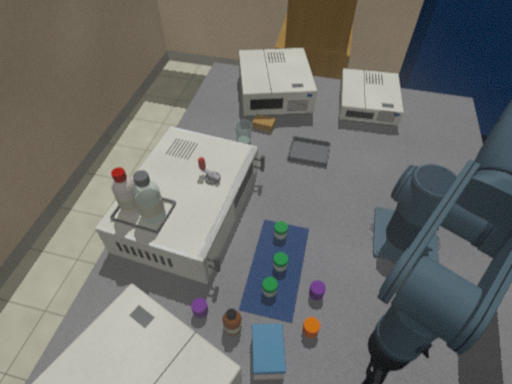

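View pics/top0.png

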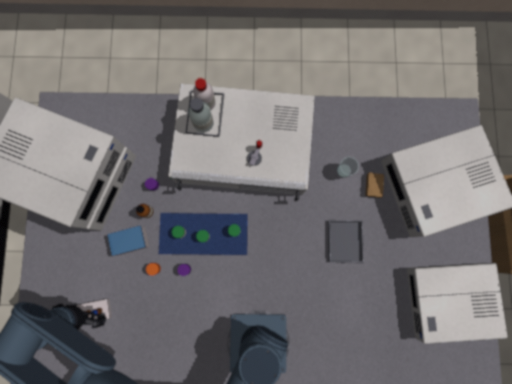

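Run:
```python
from plant import *
for n in ("top","side"):
    for o in ["cabinet","right_door_pull","crank_axis","crank_knob","tray","finished_1_mid","new_1_mid","return_tray","solvent_clear","filter_box","reference_bottle","beaker","tip_box"]:
        print(n,o,[(d["point"].round(3).tolist() if hasattr(d["point"],'round') else d["point"],round(d["conf"],2)) for d in place_of(n,o)])
```

```text
top cabinet [([0.3765, -0.3305, 0.0023], 0.65), ([0.5856, 0.0776, 0.0007], 0.61), ([0.7052, 0.005, 0.1903], 0.4)]
top right_door_pull [([0.53, -0.1367, 0.1096], 0.66)]
top crank_axis [([0.6669, 0.0246, 0.1848], 0.85)]
top crank_knob [([0.7052, 0.0045, 0.188], 0.47)]
top tray [([0.5292, -0.1377, 0.1093], 0.6), ([0.6676, 0.0253, 0.1878], 0.53)]
top finished_1_mid []
top new_1_mid [([0.3903, 0.215, 0.0296], 0.61)]
top return_tray [([0.3759, -0.3286, 0.0009], 0.64)]
top solvent_clear [([0.7978, 0.2127, 0.142], 0.78), ([0.4124, 0.0954, 0.0178], 0.55)]
top filter_box [([0.5953, -0.4558, -0.0014], 0.63), ([0.7057, 0.005, 0.19], 0.16)]
top reference_bottle [([0.4827, 0.4392, -0.002], 0.79)]
top beaker [([0.6537, -0.3314, 0.0017], 0.56)]
top tip_box [([0.3657, 0.4834, -0.0], 0.94)]
side cabinet [([0.5914, 0.0762, 0.0007], 0.93), ([0.4799, 0.4382, -0.006], 0.58)]
side right_door_pull [([0.529, -0.1371, 0.1128], 0.68), ([0.5924, 0.0753, -0.0007], 0.25)]
side crank_axis [([0.6696, 0.0247, 0.1854], 0.72)]
side crank_knob [([0.4129, 0.0951, 0.028], 0.62), ([0.7074, 0.0074, 0.1918], 0.61)]
side tray [([0.4822, 0.4379, -0.0043], 0.32)]
side finished_1_mid []
side new_1_mid [([0.3877, 0.2128, 0.0259], 0.69)]
side return_tray [([0.3783, -0.33, 0.0039], 0.57)]
side solvent_clear [([0.7958, 0.2073, 0.1429], 0.55), ([0.4809, 0.4378, -0.0044], 0.43)]
side filter_box [([0.5964, -0.4482, -0.001], 0.7)]
side reference_bottle [([0.4801, 0.4351, -0.0019], 0.86), ([0.369, 0.486, 0.0004], 0.22)]
side beaker [([0.6576, -0.3358, 0.0011], 0.78)]
side tip_box [([0.3704, 0.4868, -0.001], 0.71)]
```

Candidates for the pull are the dark bar at top (298,195) on our module, its second bar at about (281,200), the left pull at (179,184), and the dark pulls on the look-alike modules at (120,180), (400,190) and (418,300). New jars are the green lids at (178,232), (203,237) and (234,231). The orange (152,269) and purple (151,184), (183,269) ones are decoys.

```bash
cat > h.py <<'E'
from plant import *
import cv2,numpy as np
def proj(n,X):
    c=calibration(n); p=np.atleast_2d(X)@np.array(c["R"]).T+np.array(c["t"])
    return np.c_[c["fx"]*p[:,0]/p[:,2]+c["cx"],c["fy"]*p[:,1]/p[:,2]+c["cy"]]
def back(n,uv,z):
    c=calibration(n);R=np.array(c["R"]);t=np.array(c["t"])
    d=R.T@np.array([(uv[0]-c["cx"])/c["fx"],(uv[1]-c["cy"])/c["fy"],1]); o=-R.T@t
    return o+d*(z-o[2])/d[2]
def crop(im,u0,u1,v0,v1,k,f):
    cv2.imwrite(f,cv2.resize(im[v0:v1,u0:u1],None,fx=k,fy=k,interpolation=cv2.INTER_CUBIC))
def tcp():
    from scipy.spatial.transform import Rotation as Ro
    s=read_state();q=s["ee_rot"];R=Ro.from_quat([q[1],q[2],q[3],q[0]]).as_matrix()
    return s["tcp_pos"],R
E
python3 - <<'E'
import cv2
from h import *
a=cv2.imread("pics/top0.png");b=cv2.imread("pics/side0.png")
crop(a,160,330,75,215,4,"pics/tc.png")
crop(b,95,275,110,280,4,"pics/sc.png")
E
```

```text
(no output)
```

View pics/tc.png

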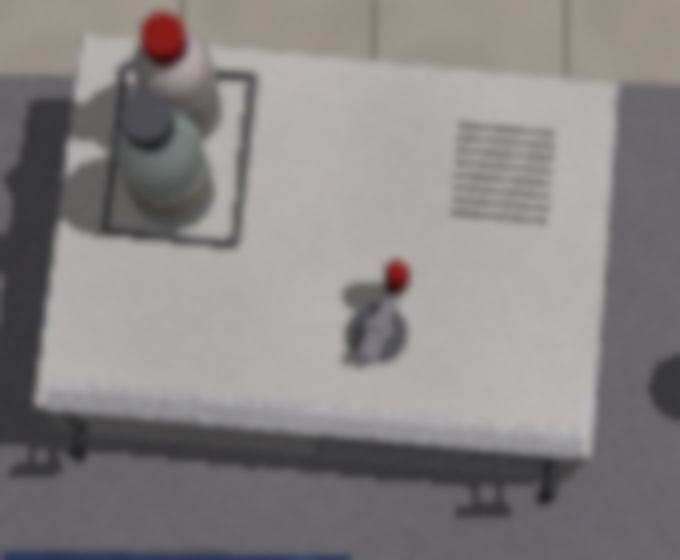

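View pics/sc.png

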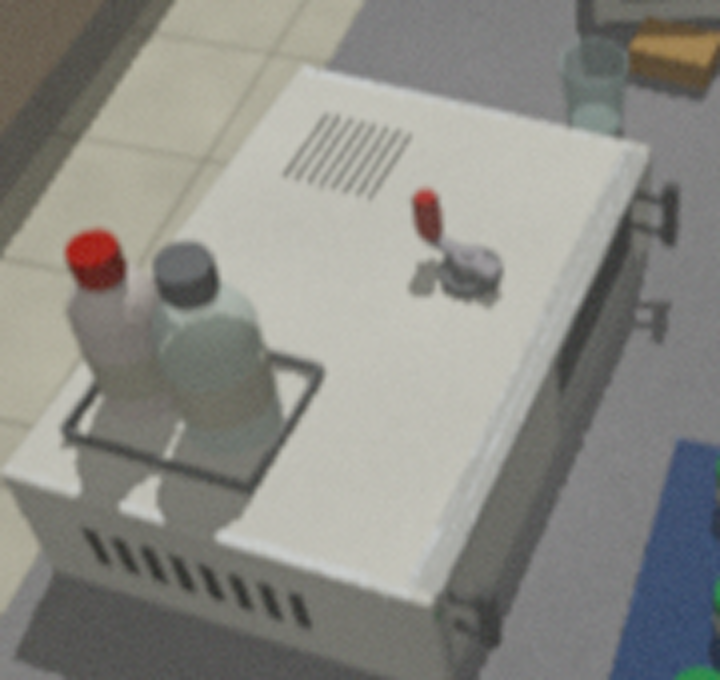

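Both crops show our module, with the right pull's bar and shadow at top (296,197) and side (262,163). The crank's red knob is at top (259,144) and side (202,163). Next I fit the cabinet pose from its corners.

Run:
```python
from h import *
from scipy.optimize import least_squares
C=np.array([[.34,.25,.14],[.34,-.25,.14],[0,.25,.14],[0,-.25,.14]])
T=np.array([[181.2,84],[314,96.7],[168.7,176.2],[307.5,189.2]])
S=np.array([[96.2,227.5],[172,127],[203.7,260.7],[257.5,147]])
def W(p,X):
    c,s=np.cos(p[2]),np.sin(p[2]); X=np.atleast_2d(X)
    return np.c_[p[0]+c*X[:,0]-s*X[:,1],p[1]+s*X[:,0]+c*X[:,1],X[:,2]]
for use in ("ts","t","s"):
    f=lambda p:np.r_[(proj("top",W(p,C))-T).ravel()*('t' in use),(proj("side",W(p,C))-S).ravel()*('s' in use)]
    r=least_squares(f,[.59,.077,-.05]); print(use,r.x,f(r.x).round(1))
    p=r.x
    print(W(p,[[.08,-.05,.188],[-.042,-.22,.11],[.122,-.05,.188]]).round(4))
```

```text
ts [ 0.57686764  0.07804257 -0.0801372 ] [-1.1  1.6  0.6  1.3 -0.1 -0.8  0.7 -1.   1.3  1.2  0.7 -0.8 -2.1  0.2
 -0.4 -1.2]
[[ 0.6526  0.0218  0.188 ]
 [ 0.5174 -0.1379  0.11  ]
 [ 0.6945  0.0184  0.188 ]]
t [ 0.57778388  0.07865132 -0.08312444] [-0.9  1.2  0.7  1.3 -0.3 -1.3  0.5 -1.1  0.   0.   0.  -0.  -0.   0.
 -0.  -0. ]
[[ 0.6534  0.0222  0.188 ]
 [ 0.5177 -0.1371  0.11  ]
 [ 0.6952  0.0187  0.188 ]]
s [ 0.57621655  0.07772671 -0.07773523] [-0.   0.   0.   0.  -0.  -0.   0.  -0.   1.5  1.5  0.6 -0.7 -1.6  0.2
 -0.4 -1.3]
[[ 0.6521  0.0217  0.188 ]
 [ 0.5173 -0.1383  0.11  ]
 [ 0.694   0.0184  0.188 ]]
```

Request:
carry_out --series '[0.016,-0.028,0,0,0,0.02,0.016,-0.028,0,0,0,0.02,0.016,-0.028,0,0,0,0.02,0.016,-0.028,0,0,0,0.02,0.016,-0.028,0,0,0,0.02,0.016,-0.028,0,0,0,0.02,0.016,-0.028,0,0,0,0.02,0.016,-0.028,0,0,0,0.02,0.016,-0.028,0,0,0,0.02,0.016,-0.028,0,0,0,0.01]' --fingers 0.05

```text
clock: 2.23
tcp_pos: [0.3065, 0.2489, 0.2396]
ee_rot: [0.0, 0.039, 0.999, 0.0]
wrist_force: [0.7, -0.4, 1.0]
gripper_width: 0.0499
```

Request:
carry_out --series '[0.016,-0.028,0,0,0,0,0.016,-0.028,0,0,0,0,0.016,-0.028,0,0,0,0,0.016,-0.028,0,0,0,0,0.016,-0.028,0,0,0,0,0.016,-0.028,0,0,0,0,0.016,-0.028,0,0,0,0,0.016,-0.028,0,0,0,0,0.016,-0.028,0,0,0,0,0.016,-0.028,0,0,0,0]'

```text
clock: 3.07
tcp_pos: [0.4666, -0.0314, 0.2394]
ee_rot: [0.0, 0.04, 0.999, -0.0]
wrist_force: [1.3, 0.7, -0.3]
gripper_width: 0.0499
```

Request:
carry_out --series '[0.016,-0.027,-0.01,0,0,0,0.016,-0.027,-0.01,0,0,0,0.016,-0.027,-0.01,0,0,0,0.016,-0.026,-0.01,0,0,0,0,0,0,0,0,0]'

```text
clock: 3.48
tcp_pos: [0.5317, -0.1413, 0.1969]
ee_rot: [-0.0, 0.041, 0.999, -0.001]
wrist_force: [1.0, -0.4, 0.9]
gripper_width: 0.0499
```

Run:
```python
from h import *
p,R=tcp();print(p,R[:,1],R[:,2])
a=camera("top");b=camera("side")
for n in("top","side"):
    for o in ["right_door_pull","crank_axis","crank_knob","cabinet"]:
        print(n,o,[(np.round(d["point"],3).tolist(),round(d["conf"],2)) for d in place_of(n,o)])
crop(a,220,360,110,240,4,"pics/t1.png");crop(b,160,340,90,230,4,"pics/s1.png")
```

```text
[ 0.53165676 -0.14131692  0.1969372 ] [ 0.08209091  0.99662415 -0.00117665] [-0.0010058  -0.00109779 -0.99999889]
top right_door_pull [([0.529, -0.137, 0.11], 0.42)]
top crank_axis [([0.668, 0.024, 0.187], 0.92)]
top crank_knob [([0.706, 0.006, 0.19], 0.45)]
top cabinet [([0.588, 0.076, -0.001], 0.82)]
side right_door_pull [([0.527, -0.134, 0.113], 0.67), ([0.594, 0.078, 0.001], 0.31)]
side crank_axis [([0.667, 0.026, 0.187], 0.61)]
side crank_knob [([0.704, 0.009, 0.188], 0.42)]
side cabinet [([0.591, 0.076, -0.0], 0.88)]
```

View pics/s1.png

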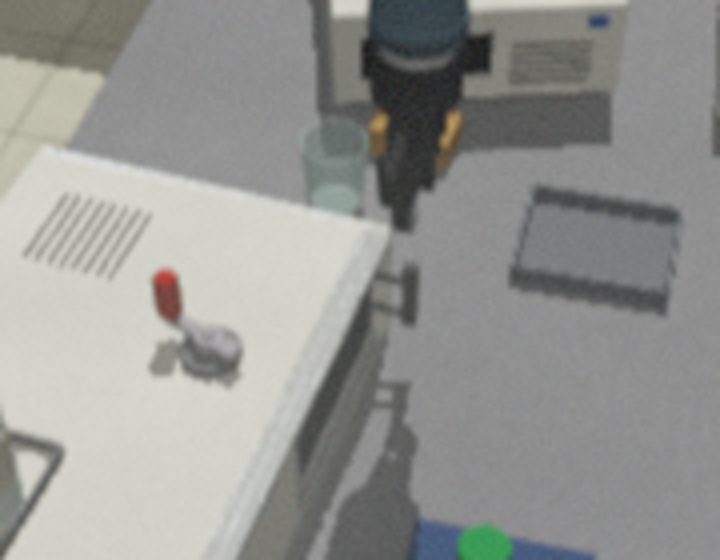

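The gripper is above the pull, whose bar shows at side (262,163), with nothing between. I go down and pinch it.

Request:
carry_out --series '[-0.002,0.005,-0.025,0,0,0,0,0,-0.025,0,0,0,0,0,-0.025,0,0,0,0,0,-0.02,0,0,0,0,0,0,0,0,0]'

```text
clock: 4.4
tcp_pos: [0.5253, -0.1301, 0.1007]
ee_rot: [-0.003, 0.039, 0.999, 0.001]
wrist_force: [-0.9, 1.2, -0.8]
gripper_width: 0.05
```

Request:
carry_out --series '[0,0,0,0,0,0,0,0,0,0,0,0,0,0,0,0,0,0,0,0,0,0,0,0,0,0,0,0,0,0,0,0,0,0,0,0]' --fingers 0.0

```text
clock: 4.9
tcp_pos: [0.5292, -0.1324, 0.1063]
ee_rot: [0.002, 0.039, 0.999, -0.001]
wrist_force: [-1.2, 0.4, 6.8]
gripper_width: 0.0109
```

Request:
carry_out --series '[0.0012,0.015,0,0,0,0,0.0016,0.02,0,0,0,0,0.0016,0.02,0,0,0,0,0.0016,0.02,0,0,0,0,0.0016,0.02,0,0,0,0,0.0016,0.02,0,0,0,0,0.0016,0.02,0,0,0,0,0.0016,0.02,0,0,0,0,0.0016,0.02,0,0,0,0,0.0012,0.015,0,0,0,0]'

```text
clock: 5.73
tcp_pos: [0.5448, 0.0578, 0.1064]
ee_rot: [0.002, 0.039, 0.999, -0.002]
wrist_force: [-10.0, -83.2, 13.3]
gripper_width: 0.0108
```

Request:
carry_out --series '[0.0006,0.007,0,0,0,0,0,0,0,0,0,0,0,0,0,0,0,0,0,0,0,0,0,0]'

```text
clock: 6.07
tcp_pos: [0.5447, 0.0573, 0.1064]
ee_rot: [0.001, 0.039, 0.999, -0.006]
wrist_force: [-5.2, -31.3, 8.8]
gripper_width: 0.0107
```

Request:
carry_out --series '[-0.0006,-0.006,0,0,0,0,0,0,0,0,0,0,0,0,0,0,0,0,0,0,0,0,0,0]'

```text
clock: 6.4
tcp_pos: [0.5447, 0.0571, 0.1063]
ee_rot: [0.002, 0.04, 0.999, -0.001]
wrist_force: [-1.8, -7.4, 6.9]
gripper_width: 0.0109
```

Request:
carry_out --series '[0,0,0,0,0,0,0,0,0,0,0,0,0,0,0,0,0,0,0,0,0.03,0,0,0,0,0,0.035,0,0,0,0,0,0.035,0,0,0,0,0,0.035,0,0,0,0,0,0.02,0,0,0,0,0,0,0,0,0,0,0,0,0,0,0]' --fingers 0.05

```text
clock: 7.23
tcp_pos: [0.5438, 0.0596, 0.2606]
ee_rot: [0.002, 0.039, 0.999, 0.0]
wrist_force: [-0.9, 0.7, -0.5]
gripper_width: 0.0499
```

Run:
```python
from h import *
p,R=tcp();print(p,R[:,1],R[:,2],read_state()["wrist_force"])
a=camera("top");b=camera("side")
for n in("top","side"):
    for o in ["right_door_pull","crank_axis","crank_knob","tray","finished_1_mid"]:
        print(n,o,[(np.round(d["point"],4).tolist(),round(d["conf"],2)) for d in place_of(n,o)])
crop(a,220,360,110,240,4,"pics/t2.png");crop(b,160,340,90,230,4,"pics/s2.png")
```

```text
[0.54378925 0.05961611 0.26058226] [7.81930522e-02 9.96938201e-01 2.63536905e-04] [ 3.01536408e-03  2.78404280e-05 -9.99995453e-01] [-0.87666673  0.72054758 -0.46135627]
top right_door_pull []
top crank_axis [([0.6682, 0.0219, 0.1892], 0.92), ([0.703, 0.0028, 0.1887], 0.29), ([0.401, 0.3022, 0.0263], 0.19)]
top crank_knob [([0.7045, 0.0025, 0.1856], 0.5), ([0.6564, -0.332, -0.0003], 0.21), ([0.4813, 0.4394, -0.003], 0.18)]
top tray [([0.4121, 0.0962, 0.0208], 0.2)]
top finished_1_mid []
side right_door_pull [([0.41, 0.095, 0.0258], 0.75), ([0.5435, 0.0571, 0.1126], 0.67)]
side crank_axis [([0.6673, 0.0255, 0.1867], 0.93)]
side crank_knob [([0.5981, -0.4514, -0.0018], 0.55), ([0.7048, 0.0091, 0.1867], 0.47)]
side tray []
side finished_1_mid []
```

View pics/s2.png

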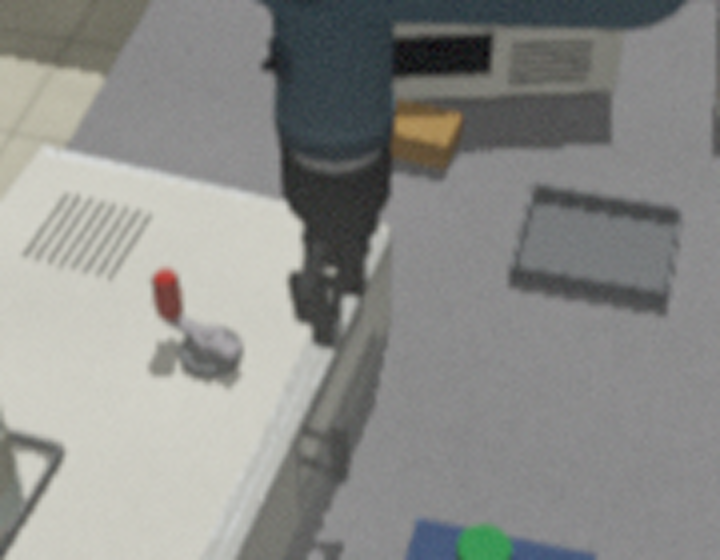

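View pics/t2.png

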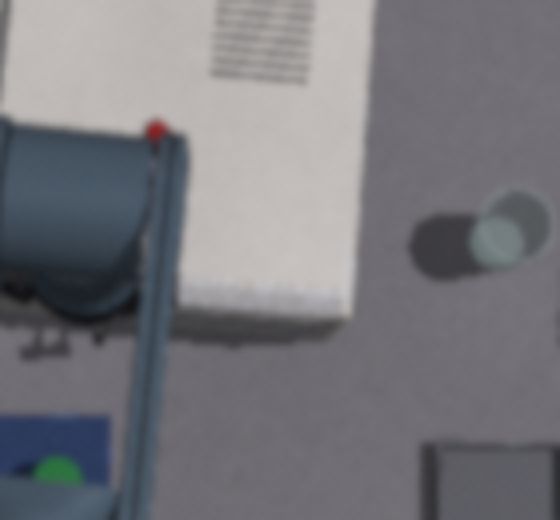

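The right door is behind its neighbour, with the pull at side (243,203). The knob is at side (201,163). From the networks the axis is about (0.667, 0.024) and t is about 0.34.

Request:
carry_out --series '[0.032,-0.0106,0,0,0,0,0.032,-0.0106,0,0,0,0,0.032,-0.0106,0,0,0,0,0.032,-0.0106,0,0,0,0,0.0333,-0.0106,0,0,0,0,0,0,-0.02,0,0,0,0,0,-0.02,0,0,0,0,0,-0.02,0,0,0,0,0,-0.016,0,0,0,0,0,0,0,0,0]'

```text
clock: 8.67
tcp_pos: [0.7024, 0.0065, 0.1784]
ee_rot: [-0.004, 0.04, 0.999, 0.0]
wrist_force: [-0.3, 0.1, -0.7]
gripper_width: 0.0501
```

Run:
```python
from h import *
p,R=tcp();print(p,R[:,1],R[:,2],read_state()["wrist_force"])
b=camera("side")
crop(b,150,300,100,220,5,"pics/s3.png")
```

```text
[0.70235985 0.00645482 0.17838856] [7.89452253e-02 9.96878783e-01 5.86156691e-04] [-0.0079185   0.00121506 -0.99996791] [-0.29943385  0.0743974  -0.67715011]
```

View pics/s3.png

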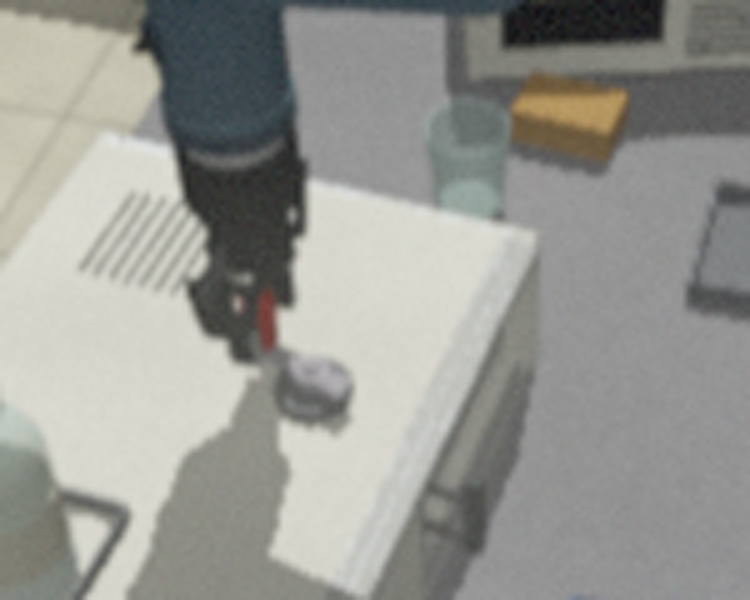

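The red knob shows at side (203,164) between the fingers. I close on it.

Request:
carry_out --series '[0,0,0.003,0,0,0,0,0,0,0,0,0,0,0,0,0,0,0,0,0,0,0,0,0,0,0,0,0,0,0]' --fingers 0.0

```text
clock: 9.13
tcp_pos: [0.7058, 0.0063, 0.189]
ee_rot: [0.002, 0.039, 0.999, -0.0]
wrist_force: [-0.1, 1.4, 5.4]
gripper_width: 0.0223
```

Run:
```python
from h import *
p,R=tcp();print(p,read_state()["wrist_force"])
# relative moves along circle about axis, clockwise
A=np.array([.6667,.0237])
a0=np.arctan2(*( (p[:2]-A)[::-1])); print(a0, np.linalg.norm(p[:2]-A), "t",-.08-a0)
for k in range(0,52):
    a=a0-k*np.pi/10; b=a-np.pi/10
    d=.042*np.array([np.cos(b)-np.cos(a),np.sin(b)-np.sin(a)])
    if k<20: print(k,d.round(4).tolist())
```

```text
[0.7057643  0.00629804 0.18900963] [-0.07392226  1.38510227  5.4389731 ]
-0.4190801139834869 0.04276502938163973 t 0.33908011398348686
0 [-0.0072, -0.011]
1 [-0.0102, -0.0083]
2 [-0.0123, -0.0047]
3 [-0.0131, -0.0007]
4 [-0.0127, 0.0034]
5 [-0.011, 0.0072]
6 [-0.0083, 0.0102]
7 [-0.0047, 0.0123]
8 [-0.0007, 0.0131]
9 [0.0034, 0.0127]
10 [0.0072, 0.011]
11 [0.0102, 0.0083]
12 [0.0123, 0.0047]
13 [0.0131, 0.0007]
14 [0.0127, -0.0034]
15 [0.011, -0.0072]
16 [0.0083, -0.0102]
17 [0.0047, -0.0123]
18 [0.0007, -0.0131]
19 [-0.0034, -0.0127]
```

Request:
carry_out --series '[-0.0072,-0.011,0,0,0,0,-0.0102,-0.0083,0,0,0,0,-0.0123,-0.0047,0,0,0,0,-0.0131,-0.0007,0,0,0,0,-0.0127,0.0034,0,0,0,0]'

```text
clock: 9.55
tcp_pos: [0.6519, -0.0174, 0.1891]
ee_rot: [0.005, 0.04, 0.999, -0.002]
wrist_force: [5.5, -0.4, 3.0]
gripper_width: 0.0224
```

Request:
carry_out --series '[-0.011,0.0072,0,0,0,0,-0.0083,0.0102,0,0,0,0,-0.0047,0.0123,0,0,0,0,-0.0007,0.0131,0,0,0,0,0.0034,0.0127,0,0,0,0,0.0072,0.011,0,0,0,0,0.0102,0.0083,0,0,0,0,0.0123,0.0047,0,0,0,0,0.0131,0.0007,0,0,0,0,0.0127,-0.0034,0,0,0,0]'

```text
clock: 10.38
tcp_pos: [0.6828, 0.0612, 0.1888]
ee_rot: [-0.0, 0.039, 0.999, -0.001]
wrist_force: [-9.0, -5.8, 9.4]
gripper_width: 0.0218
```

Run:
```python
from h import *
a=camera("top");b=camera("side")
crop(a,220,360,110,240,4,"pics/t4.png");crop(b,150,330,90,230,4,"pics/s4.png")
```

```text
(no output)
```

View pics/s4.png

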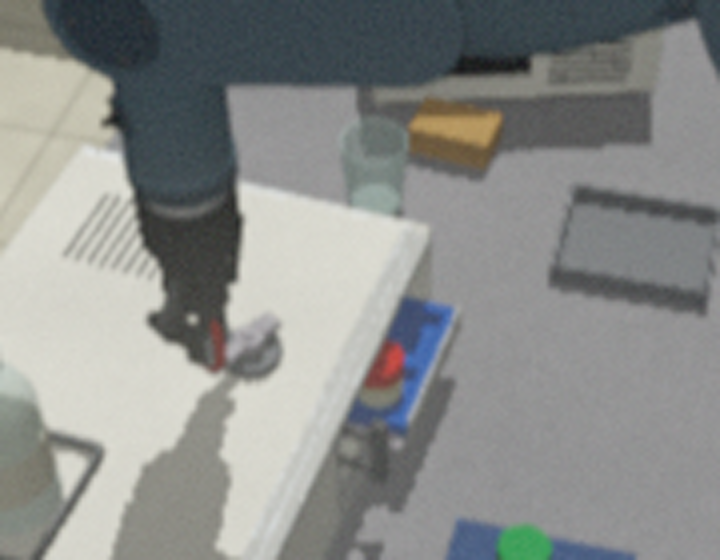

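The tray is emerging at side (255,175) with a red-lidded jar at (246,182).

Request:
carry_out --series '[0.011,-0.0072,0,0,0,0,0.0083,-0.0102,0,0,0,0,0.0047,-0.0123,0,0,0,0,0.0007,-0.0131,0,0,0,0,-0.0034,-0.0127,0,0,0,0,-0.0072,-0.011,0,0,0,0,-0.0102,-0.0083,0,0,0,0,-0.0123,-0.0047,0,0,0,0,-0.0131,-0.0007,0,0,0,0,-0.0127,0.0034,0,0,0,0]'

```text
clock: 11.32
tcp_pos: [0.6518, -0.0174, 0.1891]
ee_rot: [0.005, 0.04, 0.999, -0.001]
wrist_force: [6.3, -2.7, 2.7]
gripper_width: 0.0227
```

Request:
carry_out --series '[-0.011,0.0072,0,0,0,0,-0.0083,0.0102,0,0,0,0,-0.0047,0.0123,0,0,0,0,-0.0007,0.0131,0,0,0,0,0.0034,0.0127,0,0,0,0,0.0072,0.011,0,0,0,0,0.0102,0.0083,0,0,0,0,0.0123,0.0047,0,0,0,0,0.0131,0.0007,0,0,0,0,0.0127,-0.0034,0,0,0,0]'

```text
clock: 12.15
tcp_pos: [0.6828, 0.0612, 0.1888]
ee_rot: [-0.0, 0.039, 0.999, -0.001]
wrist_force: [-9.0, -5.4, 9.0]
gripper_width: 0.0226
```

Request:
carry_out --series '[0.011,-0.0072,0,0,0,0,0.0083,-0.0102,0,0,0,0,0.0047,-0.0123,0,0,0,0,0.0007,-0.0131,0,0,0,0,-0.0034,-0.0127,0,0,0,0,-0.0072,-0.011,0,0,0,0,-0.0102,-0.0083,0,0,0,0,-0.0123,-0.0047,0,0,0,0,-0.0131,-0.0007,0,0,0,0,-0.0127,0.0034,0,0,0,0]'

```text
clock: 12.98
tcp_pos: [0.6518, -0.0174, 0.1891]
ee_rot: [0.005, 0.04, 0.999, -0.001]
wrist_force: [7.0, -2.0, 1.3]
gripper_width: 0.0226
```

Request:
carry_out --series '[-0.011,0.0072,0,0,0,0,-0.0083,0.0102,0,0,0,0,-0.0047,0.0123,0,0,0,0,0,0,0,0,0,0]'

```text
clock: 13.32
tcp_pos: [0.6253, 0.0147, 0.1889]
ee_rot: [0.002, 0.039, 0.999, -0.001]
wrist_force: [-2.6, -0.6, 9.1]
gripper_width: 0.0223
```

Request:
carry_out --series '[-0.001,0.0065,0,0,0,0,0,0.0065,0,0,0,0,0.0013,0.0065,0,0,0,0,0.002,0.006,0,0,0,0,0.001,0.002,0,0,0,0,0,0,0,0,0,0]'

```text
clock: 13.82
tcp_pos: [0.6279, 0.0382, 0.1889]
ee_rot: [0.0, 0.039, 0.999, -0.004]
wrist_force: [-7.3, -12.6, 11.6]
gripper_width: 0.0221
```

Request:
carry_out --series '[-0.0005,-0.002,0,0,0,0,0,0,0,0,0,0,0,0,0,0,0,0,0,0,0,0,0,0]' --fingers 0.05

```text
clock: 14.15
tcp_pos: [0.6278, 0.0405, 0.1861]
ee_rot: [-0.0, 0.039, 0.999, 0.0]
wrist_force: [-0.6, 0.8, -0.2]
gripper_width: 0.0498
```

Request:
carry_out --series '[0,0,0.03,0,0,0,0,0,0.04,0,0,0,-0.03,-0.02,0.02,0,0,0,-0.03,-0.025,0,0,0,0,-0.03,-0.025,0,0,0,0,-0.03,-0.025,0,0,0,0,-0.03,-0.025,0,0,0,0,0,-0.04,0,0,0,0,0,-0.04,0,0,0,0,0,-0.04,0,0,0,0]'

```text
clock: 14.98
tcp_pos: [0.4773, -0.2008, 0.2768]
ee_rot: [0.001, 0.039, 0.999, -0.0]
wrist_force: [0.8, 0.3, 0.5]
gripper_width: 0.0501
```

Request:
carry_out --series '[0,-0.04,0,0,0,0,0,-0.04,0,0,0,0,0,-0.03,0,0,0,0,0,0,0,0,0,0]'

```text
clock: 15.32
tcp_pos: [0.4774, -0.3155, 0.2753]
ee_rot: [-0.0, 0.042, 0.999, -0.001]
wrist_force: [1.2, 0.6, -0.3]
gripper_width: 0.0498
```

Run:
```python
from h import *
p,R=tcp();print(p,R[:,1],R[:,2],read_state()["wrist_force"])
a=camera("top");b=camera("side")
for n in("top","side"):
    for o in ["right_door_pull","crank_knob","tray","finished_1_mid","new_1_mid","return_tray"]:
        print(n,o,[(np.round(d["point"],4).tolist(),round(d["conf"],2)) for d in place_of(n,o)])
cv2.imwrite("pics/t5f.png",a);crop(a,140,370,110,270,3,"pics/t5.png");crop(b,150,350,90,240,4,"pics/s5.png")
```

```text
[ 0.47744739 -0.31547111  0.27528989] [ 0.08315261  0.99653494 -0.00193826] [-4.93780948e-04 -1.90379278e-03 -9.99998066e-01] [ 1.23012694  0.5923188  -0.32369175]
top right_door_pull [([0.5463, 0.0559, 0.1125], 0.63)]
top crank_knob [([0.6274, 0.0358, 0.1881], 0.44)]
top tray [([0.4712, -0.064, 0.0457], 0.77)]
top finished_1_mid [([0.37, 0.4884, 0.0002], 0.7), ([0.4389, -0.0249, 0.0801], 0.2)]
top new_1_mid [([0.3875, 0.2133, 0.0273], 0.56)]
top return_tray [([0.3766, -0.3305, -0.0024], 0.76)]
side right_door_pull [([0.5445, 0.0568, 0.1125], 0.52)]
side crank_knob [([0.6288, 0.0398, 0.189], 0.59)]
side tray [([0.4724, -0.0665, 0.0435], 0.95)]
side finished_1_mid [([0.3764, -0.3301, -0.0017], 0.73)]
side new_1_mid [([0.3903, 0.2149, 0.0242], 0.52), ([0.7961, 0.2078, 0.143], 0.22)]
side return_tray [([0.3755, -0.3267, 0.0026], 0.58)]
```

View pics/s5.png

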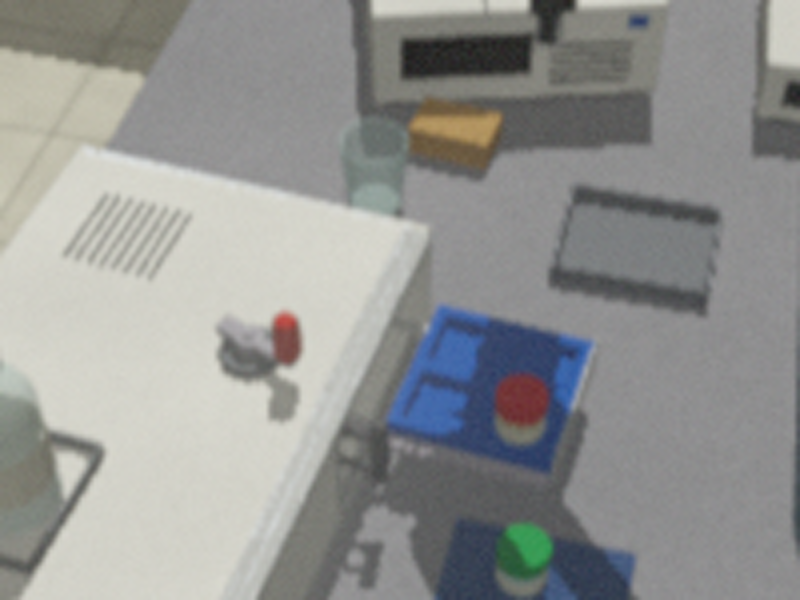

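View pics/t5.png

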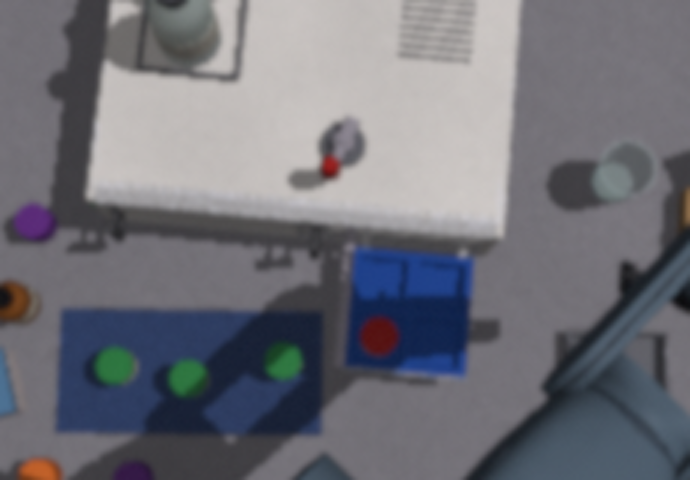

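The tray is fully out, seen at top (277,214). There is one red lid, in the near-left pocket at top (266,222), and the other pockets are empty. Three green lids are at top (178,232), (203,236) and (234,230). I now measure lids by colour.

```bash
cat >> h.py <<'E'
def lids(im,n,col,zc):
    hsv=cv2.cvtColor(im,cv2.COLOR_BGR2HSV);H,S,V=cv2.split(hsv)
    if col=="g": m=(H>45)&(H<80)&(S>120)
    else: m=((H<6)|(H>173))&(S>140)
    m=m.astype(np.uint8); k,l,st,ce=cv2.connectedComponentsWithStats(m)
    out=[]
    for i in range(1,k):
        if st[i,4]>25: out.append((ce[i].round(1).tolist(),int(st[i,4]),back(n,ce[i],zc).round(4).tolist()))
    return out
E
python3 - <<'E'
from h import *
a=camera("top");b=camera("side")
for n,i in(("top",a),("side",b)):
    print(n,"red",lids(i,n,"r",.097)); print(n,"green",lids(i,n,"g",.044))
from h import place_of
r=[d for d in cut_out("top","return_tray")][:1]+[d for d in cut_out("side","return_tray")][:1]
for n,d in zip(("top","side"),r):
    m=d["pixels"].astype(np.uint8); c=max(cv2.findContours(m,0,2)[0],key=cv2.contourArea)
    bx=cv2.boxPoints(cv2.minAreaRect(c)); print(n,d["conf"],m.sum(),[back(n,q,.022).round(3).tolist() for q in bx])
cv2.imwrite("pics/x.png",r[0]["pixels"].astype(np.uint8)*255)
E
```

```text
top red [([200.4, 84.0], 93, [0.9632, 0.2318, 0.097]), ([265.9, 221.7], 88, [0.4389, -0.0226, 0.097])]
top green [([234.0, 229.9], 123, [0.4108, 0.0947, 0.044]), ([177.3, 231.4], 116, [0.4026, 0.3067, 0.044]), ([202.0, 235.6], 120, [0.3881, 0.2142, 0.044])]
side red [([118.3, 174.2], 142, [1.0102, 0.0475, 0.097])]
side green [([280.9, 226.9], 130, [0.4102, 0.0921, 0.044]), ([280.0, 258.8], 164, [0.3896, 0.2112, 0.044]), ([269.6, 284.0], 187, [0.4029, 0.3022, 0.044])]
top 0.79 264 [[0.458, -0.334, 0.022], [0.459, -0.396, 0.022], [0.379, -0.393, 0.022], [0.378, -0.332, 0.022]]
side 0.62 994 [[0.452, -0.249, 0.022], [0.461, -0.401, 0.022], [0.294, -0.398, 0.022], [0.295, -0.248, 0.022]]
```

Request:
carry_out --series '[-0.0043,0.0323,0,0,0,0,-0.0043,0.0323,0,0,0,0,-0.0043,0.0323,-0.01,0,0,0,-0.0043,0.0323,-0.01,0,0,0,-0.0043,0.0323,-0.01,0,0,0,-0.0043,0.0323,-0.01,0,0,0,-0.0043,0.0323,-0.01,0,0,0,-0.0043,0.0323,-0.01,0,0,0,-0.0043,0.0323,0,0,0,0,0,0,0,0,0,0]' --fingers 0.064

```text
clock: 17.05
tcp_pos: [0.4371, -0.0142, 0.2157]
ee_rot: [-0.001, 0.038, 0.999, 0.002]
wrist_force: [-0.6, 0.6, 0.1]
gripper_width: 0.0639
```

Request:
carry_out --series '[0,0,-0.02,0,0,0,0,0,-0.02,0,0,0,0,0,-0.02,0,0,0,0,0,0,0,0,0,0,0,0,0,0,0]'

```text
clock: 17.47
tcp_pos: [0.4387, -0.0194, 0.156]
ee_rot: [-0.001, 0.04, 0.999, 0.0]
wrist_force: [-0.3, 0.4, 1.0]
gripper_width: 0.0644
```

Run:
```python
from h import *
p,R=tcp();print(p,R[:,1],R[:,2],read_state()["wrist_force"])
b=camera("side");crop(b,200,340,110,220,5,"pics/s6.png")
```

```text
[ 0.43873801 -0.01942991  0.15602581] [7.90929929e-02 9.96867201e-01 2.85404554e-04] [-1.91540023e-03  4.38271757e-04 -9.99998070e-01] [-0.28111248  0.36051798  1.01605697]
```

View pics/s6.png

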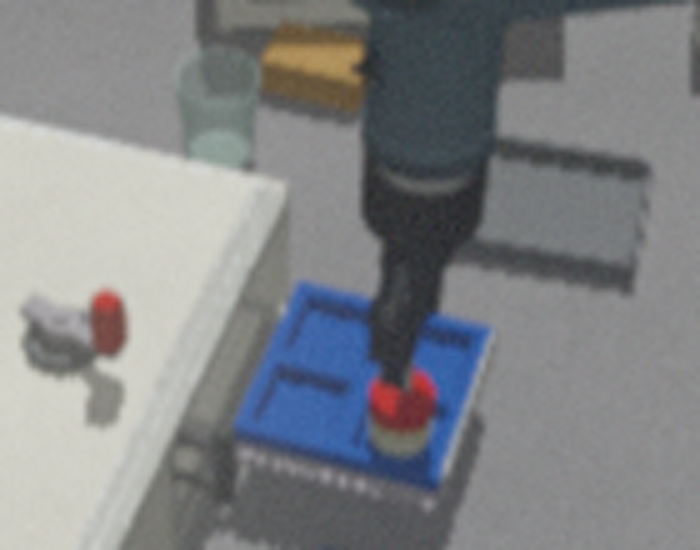

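The gripper stands above the red jar at side (280,190).

Request:
carry_out --series '[0,-0.0045,-0.02,0,0,0,0,0,-0.02,0,0,0,0,0,-0.02,0,0,0,0,0,-0.011,0,0,0,0,0,0,0,0,0,0,0,0,0,0,0]'

```text
clock: 18.02
tcp_pos: [0.4399, -0.0241, 0.0862]
ee_rot: [0.0, 0.04, 0.999, -0.0]
wrist_force: [0.1, -0.2, 0.0]
gripper_width: 0.0641
```

Request:
carry_out --series '[0,0,0,0,0,0,0,0,0,0,0,0,0,0,0,0,0,0,0,0,0,0,0,0,0,0,0,0,0,0]' --fingers 0.0

```text
clock: 18.43
tcp_pos: [0.4405, -0.0241, 0.0872]
ee_rot: [0.002, 0.039, 0.999, -0.001]
wrist_force: [-0.2, -0.2, 5.9]
gripper_width: 0.0443
```

Request:
carry_out --series '[0,0,0.02,0,0,0,0,0,0.035,0,0,0,0,0,0.035,0,0,0,-0.0072,-0.0339,0,0,0,0,-0.0072,-0.0339,0,0,0,0,-0.0072,-0.0339,0,0,0,0,-0.0072,-0.0339,0,0,0,0,-0.0072,-0.0339,0,0,0,0,-0.0072,-0.0339,0,0,0,0,-0.0072,-0.0339,0,0,0,0]'

```text
clock: 19.27
tcp_pos: [0.3884, -0.2628, 0.1766]
ee_rot: [0.001, 0.039, 0.999, -0.001]
wrist_force: [1.0, -0.9, -1.2]
gripper_width: 0.0443
```

Request:
carry_out --series '[-0.0072,-0.0339,0,0,0,0,-0.0072,-0.0339,0,0,0,0,0,0,-0.03,0,0,0,0,0,-0.03,0,0,0,0,0,-0.03,0,0,0,0,0,0,0,0,0,0,0,0,0,0,0]'

```text
clock: 19.85
tcp_pos: [0.3738, -0.3281, 0.0851]
ee_rot: [-0.001, 0.039, 0.999, 0.001]
wrist_force: [0.1, -1.0, 0.4]
gripper_width: 0.0445
```

Run:
```python
from h import *
p,R=tcp();print(p,R[:,1],R[:,2],read_state()["wrist_force"])
b=camera("side");crop(b,240,360,90,190,5,"pics/s7.png")
```

```text
[ 0.37380844 -0.32808032  0.08512829] [0.07880907 0.99688734 0.00217994] [-0.0016562   0.00231767 -0.99999594] [ 0.06800106 -1.00821701  0.38196669]
```

View pics/s7.png

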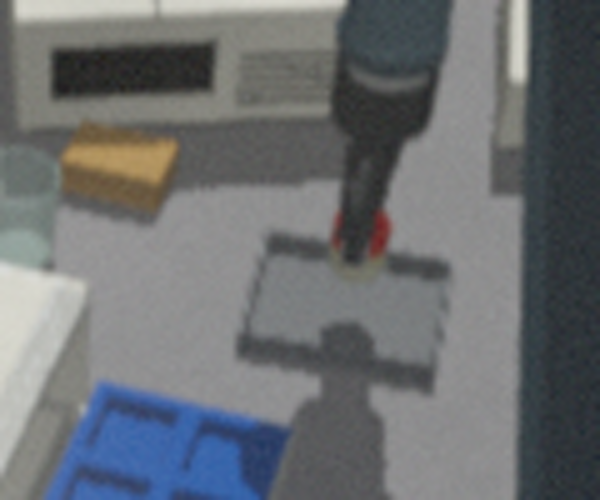

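The jar hangs above the return tray, at side (312,142). I lower it.

Request:
carry_out --series '[0,0,-0.02,0,0,0,0,0,-0.015,0,0,0,0,0,-0.008,0,0,0,0,0,-0.003,0,0,0,0,0,0,0,0,0,0,0,0,0,0,0]'

```text
clock: 20.4
tcp_pos: [0.375, -0.3294, 0.0406]
ee_rot: [0.001, 0.039, 0.999, -0.001]
wrist_force: [0.3, -0.4, -1.2]
gripper_width: 0.0443
```

Request:
carry_out --series '[0,0,-0.002,0,0,0,0,0,-0.002,0,0,0,0,0,0,0,0,0]'

```text
clock: 20.65
tcp_pos: [0.3749, -0.3294, 0.0362]
ee_rot: [0.001, 0.039, 0.999, -0.001]
wrist_force: [0.2, 0.1, 3.4]
gripper_width: 0.0441
```

Request:
carry_out --series '[0,0,0,0,0,0,0,0,0,0,0,0,0,0,0,0,0,0,0,0,0.02,0,0,0,0,0,0.035,0,0,0,0,0,0.04,0,0,0,0,0,0.04,0,0,0,0,0.04,0.0,0,0,0,0,0.04,0,0,0,0,0,0.04,0,0,0,0]' --fingers 0.066

```text
clock: 21.48
tcp_pos: [0.3744, -0.2081, 0.1711]
ee_rot: [0.001, 0.04, 0.999, -0.001]
wrist_force: [-0.0, 1.3, -0.2]
gripper_width: 0.066
```

Request:
carry_out --series '[0,0.04,0,0,0,0,0,0.04,0,0,0,0,0,0.04,0,0,0,0,0.005,0.04,0,0,0,0,0.005,0.04,0,0,0,0,0.01,0.02,0,0,0,0,0,0,0,0,0,0]'

```text
clock: 22.07
tcp_pos: [0.3949, 0.0148, 0.1706]
ee_rot: [0.001, 0.037, 0.999, 0.001]
wrist_force: [-0.7, -0.5, -0.4]
gripper_width: 0.0659
```

Run:
```python
from h import *
p,R=tcp();print(p,R[:,1],R[:,2],read_state()["wrist_force"])
a=camera("top");b=camera("side")
for n,i in(("top",a),("side",b)):
    print(n,"red",lids(i,n,"r",.045)); print(n,"green",lids(i,n,"g",.044))
cv2.imwrite("pics/s8.png",b);crop(a,140,370,110,270,3,"pics/t8.png")
```

```text
[0.39492129 0.01480239 0.17057971] [0.07442141 0.99722605 0.00128544] [ 0.0014282   0.00118243 -0.99999828] [-0.68456476 -0.52962163 -0.44608425]
top red [([200.4, 84.0], 93, [0.9873, 0.2396, 0.045]), ([346.7, 241.1], 108, [0.3734, -0.3283, 0.045])]
top green [([177.7, 231.4], 108, [0.4028, 0.3055, 0.044]), ([202.1, 235.8], 104, [0.3873, 0.2136, 0.044])]
side red [([118.2, 174.3], 145, [1.0466, 0.0074, 0.045])]
side green [([280.3, 226.9], 130, [0.4123, 0.0927, 0.044]), ([280.5, 258.9], 153, [0.3881, 0.2112, 0.044]), ([269.5, 284.1], 170, [0.4031, 0.3026, 0.044])]
```

View pics/s8.png

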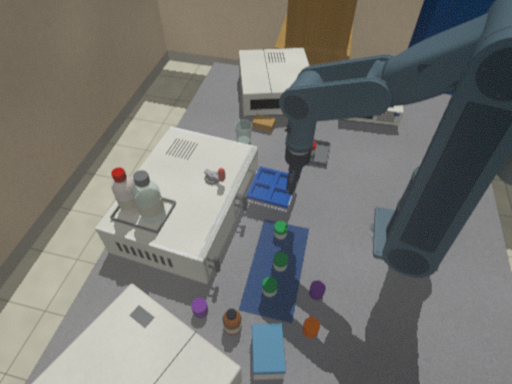

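View pics/t8.png

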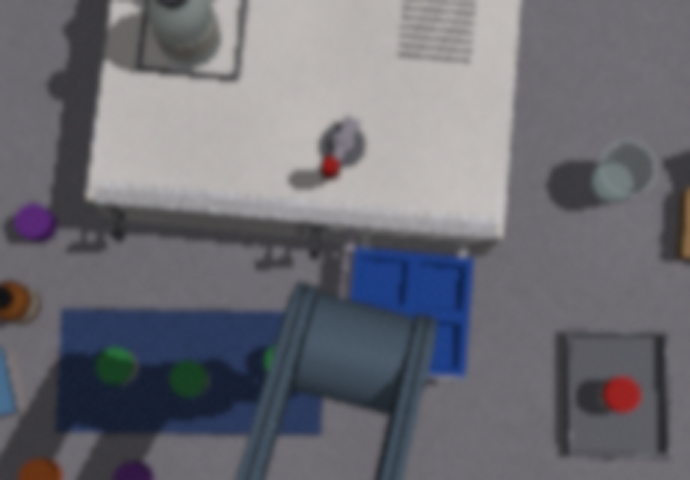

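The red jar stands upright in the return tray, at top (347,241). All three new jars are where they were, at side (280,227), (280,259) and (270,284). The tray pockets are empty, so I take the rightmost new jar.

Request:
carry_out --series '[0.008,0.038,0,0,0,0,0.008,0.038,0,0,0,0,0,0,-0.035,0,0,0,0,0,-0.03,0,0,0,0,0,0,0,0,0,0,0,0,0,0,0]' --fingers 0.07

```text
clock: 22.67
tcp_pos: [0.409, 0.0863, 0.1044]
ee_rot: [-0.002, 0.04, 0.999, -0.0]
wrist_force: [0.5, -0.2, 0.1]
gripper_width: 0.0697
```

Run:
```python
from h import *
p,R=tcp();print(p,R[:,1],R[:,2],read_state()["wrist_force"])
b=camera("side");print(lids(b,"side","g",.044));crop(b,230,350,160,300,4,"pics/s9.png")
```

```text
[0.40898308 0.08632023 0.10442788] [ 8.00224592e-02  9.96792972e-01 -4.21465939e-04] [-4.62745718e-03 -5.13255248e-05 -9.99989292e-01] [ 0.47102957 -0.21319037  0.09622671]
[([279.7, 228.3], 93, [0.4131, 0.0985, 0.044]), ([280.3, 259.1], 141, [0.3884, 0.2122, 0.044]), ([269.5, 284.3], 168, [0.4031, 0.3033, 0.044])]
```

View pics/s9.png

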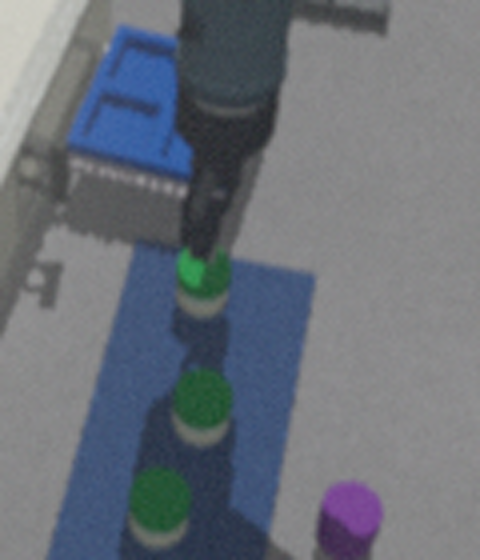

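The gripper is above the green lid at side (281,228), slightly short in y.

Request:
carry_out --series '[0.002,0.0065,-0.02,0,0,0,0,0,-0.02,0,0,0,0,0,-0.02,0,0,0,0,0,-0.0095,0,0,0,0,0,0,0,0,0,0,0,0,0,0,0]'

```text
clock: 23.22
tcp_pos: [0.4136, 0.0929, 0.037]
ee_rot: [0.001, 0.04, 0.999, -0.0]
wrist_force: [-0.8, -1.1, 0.6]
gripper_width: 0.0698
```

Request:
carry_out --series '[0,0,0,0,0,0,0,0,0,0,0,0,0,0,0,0,0,0,0,0,0,0,0,0,0,0,0,0,0,0]' --fingers 0.0

```text
clock: 23.63
tcp_pos: [0.4138, 0.0934, 0.0377]
ee_rot: [0.002, 0.039, 0.999, -0.0]
wrist_force: [-1.0, -1.9, 10.0]
gripper_width: 0.0442
```

Request:
carry_out --series '[0,0,0.02,0,0,0,0,0,0.035,0,0,0,0,0,0.035,0,0,0,0,0,0.03,0,0,0,0.0196,-0.0248,0,0,0,0,0.0196,-0.0248,0,0,0,0,0.0196,-0.0248,0,0,0,0,0.0196,-0.0248,0,0,0,0,0.0196,-0.0248,0,0,0,0,0,0,0,0,0,0]'

```text
clock: 24.47
tcp_pos: [0.5145, -0.035, 0.1571]
ee_rot: [0.003, 0.041, 0.999, -0.002]
wrist_force: [0.6, -0.3, 0.0]
gripper_width: 0.0443
```

Request:
carry_out --series '[0,0,0,0,0,0,0,0,-0.02,0,0,0,0,0,-0.02,0,0,0,0,0,0,0,0,0]'

```text
clock: 24.8
tcp_pos: [0.507, -0.0286, 0.1131]
ee_rot: [-0.003, 0.039, 0.999, 0.001]
wrist_force: [-1.1, 0.6, -0.7]
gripper_width: 0.0441
```

Run:
```python
from h import *
p,R=tcp();print(p,R[:,1],R[:,2],read_state()["wrist_force"])
a=camera("top");b=camera("side");crop(b,210,330,120,240,5,"pics/s10.png")
print(lids(b,"side","g",.044),lids(a,"top","g",.044))
```

```text
[ 0.50695322 -0.02862668  0.11305323] [0.07816874 0.99693889 0.00158148] [-0.00654326  0.00209935 -0.99997639] [-1.06780968  0.59040634 -0.66148641]
[([280.3, 259.1], 145, [0.3886, 0.212, 0.044]), ([269.8, 284.1], 183, [0.4023, 0.3024, 0.044])] [([177.5, 231.4], 104, [0.4028, 0.3063, 0.044]), ([202.0, 235.2], 102, [0.3895, 0.2141, 0.044])]
```

View pics/s10.png

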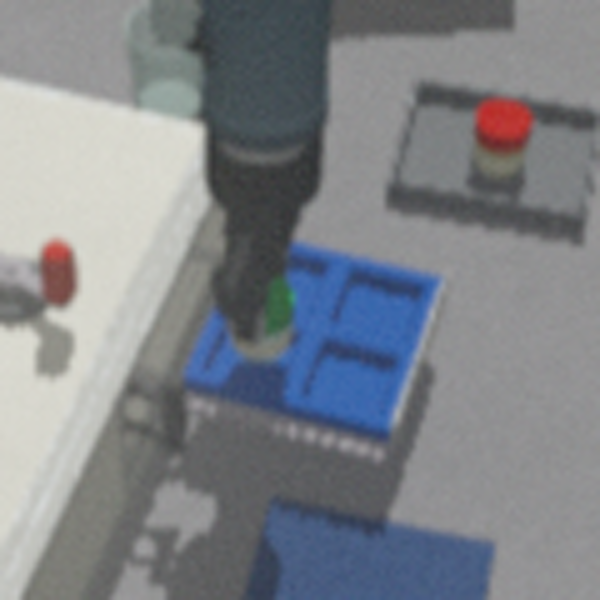

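Request:
carry_out --series '[0,0,0,0,0,0,0,0,0,0,0,0,0,0,0,0,0,0,0,0,0,0,0,0]'

```text
clock: 25.23
tcp_pos: [0.5108, -0.0302, 0.1167]
ee_rot: [0.001, 0.039, 0.999, -0.0]
wrist_force: [0.0, -0.2, -1.5]
gripper_width: 0.0434
```

Request:
carry_out --series '[0.001,0,-0.01,0,0,0,0,0,-0.01,0,0,0,0,0,-0.004,0,0,0,0,0,0,0,0,0,0,0,0,0,0,0]'

```text
clock: 25.65
tcp_pos: [0.5108, -0.0301, 0.0909]
ee_rot: [-0.001, 0.039, 0.999, 0.0]
wrist_force: [0.0, -0.5, -1.1]
gripper_width: 0.0443
```

Request:
carry_out --series '[0,0,-0.002,0,0,0,0,0,0,0,0,0,0,0,0,0,0,0]'

```text
clock: 25.9
tcp_pos: [0.5109, -0.0302, 0.0906]
ee_rot: [-0.0, 0.039, 0.999, -0.0]
wrist_force: [-5.0, 1.2, 12.5]
gripper_width: 0.0437
```

Request:
carry_out --series '[0,0,0,0,0,0,0,0,0,0,0,0,0,0,0,0,0,0,0,0,0.02,0,0,0,0,0,0.04,0,0,0,0,0,0.04,0,0,0,-0.0152,0.0304,0,0,0,0,-0.0152,0.0304,0,0,0,0,-0.0152,0.0304,0,0,0,0,-0.0152,0.0304,0,0,0,0]' --fingers 0.066

```text
clock: 26.73
tcp_pos: [0.4498, 0.0923, 0.1897]
ee_rot: [0.0, 0.04, 0.999, 0.0]
wrist_force: [0.0, -0.3, 0.2]
gripper_width: 0.0658
```

Request:
carry_out --series '[-0.0152,0.0304,0,0,0,0,-0.0152,0.0304,0,0,0,0,-0.0152,0.0304,0,0,0,0,-0.0152,0.0304,0,0,0,0,0,0,-0.03,0,0,0,0,0,-0.03,0,0,0,0,0,-0.02,0,0,0,0,0,0,0,0,0,0,0,0,0,0,0,0,0,0,0,0,0]' --fingers 0.07

```text
clock: 27.57
tcp_pos: [0.3906, 0.2131, 0.1107]
ee_rot: [0.001, 0.04, 0.999, 0.0]
wrist_force: [0.9, 0.5, 0.7]
gripper_width: 0.0697
```

Run:
```python
from h import *
p,R=tcp();print(p,R[:,1],R[:,2],read_state()["wrist_force"])
a=camera("top");b=camera("side");crop(b,220,340,150,310,4,"pics/s11.png")
print(lids(b,"side","g",.044),lids(a,"top","g",.097))
```

```text
[0.39063036 0.21307087 0.1106923 ] [7.90012025e-02 9.96874441e-01 3.99843758e-04] [ 1.18226541e-03  3.07403880e-04 -9.99999254e-01] [0.8503876  0.48373083 0.65195609]
[([260.9, 183.6], 103, [0.5189, -0.0788, 0.044]), ([281.6, 260.3], 95, [0.3839, 0.2152, 0.044]), ([269.5, 284.0], 175, [0.4034, 0.3023, 0.044])] [([267.6, 202.9], 107, [0.5075, -0.0284, 0.097])]
```

View pics/s11.png

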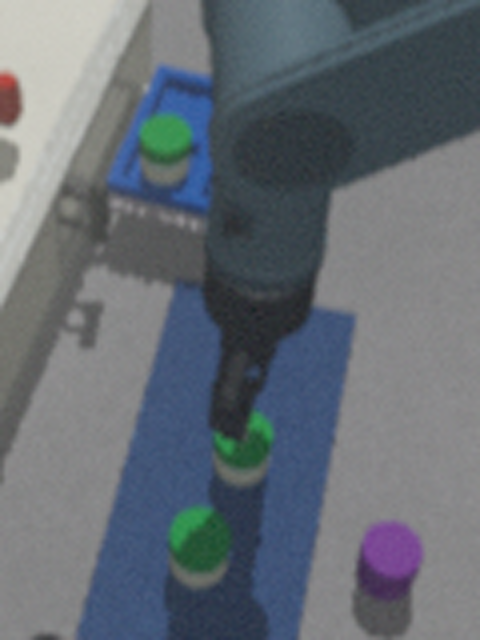

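New jar 1 stands upright in the far-left pocket at side (261,184). The gripper is above jar 2, whose green lid is at side (281,259).

Request:
carry_out --series '[-0.002,0,-0.02,0,0,0,0,0,-0.02,0,0,0,0,0,-0.02,0,0,0,0,0,-0.0135,0,0,0,0,0,0,0,0,0,0,0,0,0,0,0]'

```text
clock: 28.17
tcp_pos: [0.3882, 0.2129, 0.0369]
ee_rot: [0.0, 0.04, 0.999, 0.0]
wrist_force: [1.1, -0.4, -0.2]
gripper_width: 0.07
```

Request:
carry_out --series '[0,0,0,0,0,0,0,0,0,0,0,0,0,0,0,0,0,0,0,0,0,0,0,0,0,0,0,0,0,0]' --fingers 0.0

```text
clock: 28.58
tcp_pos: [0.389, 0.2132, 0.0381]
ee_rot: [0.002, 0.039, 0.999, 0.0]
wrist_force: [-1.7, -1.1, 7.4]
gripper_width: 0.0444
```

Request:
carry_out --series '[0,0,0.02,0,0,0,0,0,0.035,0,0,0,0,0,0.04,0,0,0,0,0,0.04,0,0,0,0.0116,-0.0317,0.01,0,0,0,0.0116,-0.0317,0,0,0,0,0.0116,-0.0317,0,0,0,0,0.0116,-0.0317,0,0,0,0,0.0116,-0.0317,0,0,0,0,0.0116,-0.0317,0,0,0,0]'

```text
clock: 29.42
tcp_pos: [0.4578, 0.0212, 0.1825]
ee_rot: [0.001, 0.039, 0.999, -0.0]
wrist_force: [0.4, -0.3, -0.3]
gripper_width: 0.0441
```

Request:
carry_out --series '[0.0116,-0.0317,0,0,0,0,0.0116,-0.0317,0,0,0,0,0.0116,-0.0317,0,0,0,0,0.0116,-0.0317,0,0,0,0,0,0,0,0,0,0,0,0,-0.03,0,0,0,0,0,-0.03,0,0,0,0,0,0,0,0,0,0,0,0,0,0,0,0,0,0,0,0,0]'

```text
clock: 30.25
tcp_pos: [0.5045, -0.104, 0.1229]
ee_rot: [0.001, 0.039, 0.999, -0.0]
wrist_force: [-0.0, -0.2, -1.1]
gripper_width: 0.0442
```

Run:
```python
from h import *
p,R=tcp();print(p,R[:,1],R[:,2],read_state()["wrist_force"])
a=camera("top");b=camera("side");crop(b,210,330,110,230,5,"pics/s12.png")
print(lids(b,"side","g",.044),lids(a,"top","g",.044))
```

```text
[ 0.50446631 -0.10401197  0.12292051] [ 7.83397226e-02  9.96926572e-01 -5.45436231e-04] [ 1.67333431e-03 -6.78609545e-04 -9.99998370e-01] [-0.00233424 -0.19928858 -1.11318053]
[([269.1, 284.3], 176, [0.4042, 0.3036, 0.044])] [([266.2, 202.1], 56, [0.5174, -0.0253, 0.044]), ([177.4, 231.3], 115, [0.4032, 0.3064, 0.044])]
```

View pics/s12.png

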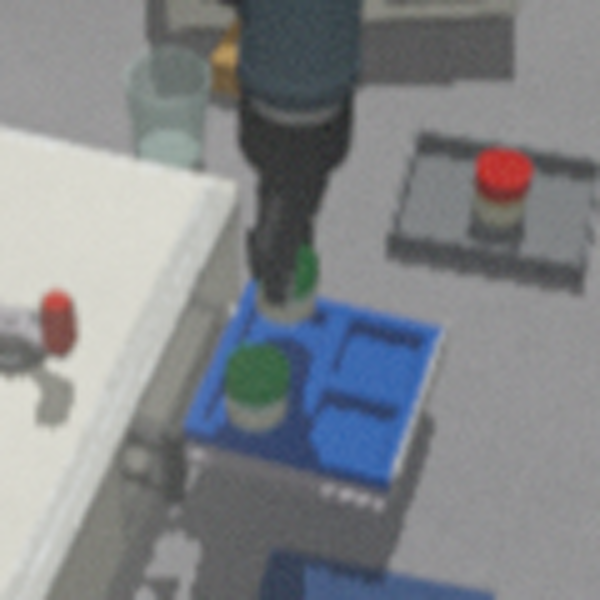

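The jar hangs over the far-right pocket, at side (268,168). Jar 1 stands clear at (261,185).

Request:
carry_out --series '[0.0005,0.001,-0.015,0,0,0,0,0,-0.01,0,0,0,0,0,-0.006,0,0,0,0,0,0,0,0,0,0,0,0,0,0,0]'

```text
clock: 30.77
tcp_pos: [0.5046, -0.103, 0.0911]
ee_rot: [0.0, 0.039, 0.999, -0.0]
wrist_force: [-1.9, 0.9, 4.5]
gripper_width: 0.0439
```

Request:
carry_out --series '[0,0,-0.002,0,0,0,0,0,0,0,0,0,0,0,0,0,0,0]'

```text
clock: 31.02
tcp_pos: [0.5047, -0.103, 0.091]
ee_rot: [0.001, 0.039, 0.999, -0.0]
wrist_force: [-6.5, 2.6, 19.9]
gripper_width: 0.0443
```

Request:
carry_out --series '[0,0,0.001,0,0,0,0,0,0,0,0,0,0,0,0,0,0,0,0,0,0.02,0,0,0,0,0,0.035,0,0,0,0,0,0.04,0,0,0,-0.0085,0.0339,0,0,0,0,-0.0085,0.0339,0,0,0,0,-0.0085,0.0339,0,0,0,0,-0.0085,0.0339,0,0,0,0]' --fingers 0.057

```text
clock: 31.85
tcp_pos: [0.4697, 0.0336, 0.1842]
ee_rot: [0.0, 0.04, 0.999, 0.0]
wrist_force: [1.1, 0.8, -0.4]
gripper_width: 0.057
```

Request:
carry_out --series '[-0.0085,0.0339,0,0,0,0,-0.0085,0.0339,0,0,0,0,-0.0085,0.0339,0,0,0,0,-0.0085,0.0339,0,0,0,0,-0.0085,0.0339,0,0,0,0,-0.0085,0.0339,0,0,0,0,-0.0085,0.0339,0,0,0,0,-0.0085,0.0339,0,0,0,0,0,0,-0.03,0,0,0,0,0,-0.03,0,0,0]' --fingers 0.07

```text
clock: 32.68
tcp_pos: [0.4028, 0.3066, 0.1248]
ee_rot: [0.002, 0.037, 0.999, 0.001]
wrist_force: [0.3, -0.3, -0.8]
gripper_width: 0.0704
```

Request:
carry_out --series '[0,0,-0.01,0,0,0,0,0,0,0,0,0,0,0,0,0,0,0]'

```text
clock: 32.93
tcp_pos: [0.4023, 0.3034, 0.1142]
ee_rot: [-0.001, 0.04, 0.999, -0.0]
wrist_force: [0.2, 0.2, -0.6]
gripper_width: 0.0702
```

Run:
```python
from h import *
p,R=tcp();print(p,R[:,1],R[:,2],read_state()["wrist_force"])
a=camera("top");b=camera("side");crop(b,210,350,150,330,4,"pics/s13.png");crop(a,140,370,110,270,3,"pics/t13.png")
print(lids(b,"side","g",.044),lids(a,"top","g",.097))
```

```text
[0.40228511 0.30341651 0.11423207] [ 7.93001215e-02  9.96850517e-01 -7.33157401e-04] [-1.29250574e-03 -6.32653311e-04 -9.99998965e-01] [ 0.15788304  0.2355208  -0.55331609]
[([271.1, 285.8], 98, [0.3973, 0.3069, 0.044])] [([267.7, 202.9], 109, [0.5078, -0.0287, 0.097]), ([287.7, 204.2], 108, [0.5037, -0.1019, 0.097])]
```

View pics/s13.png

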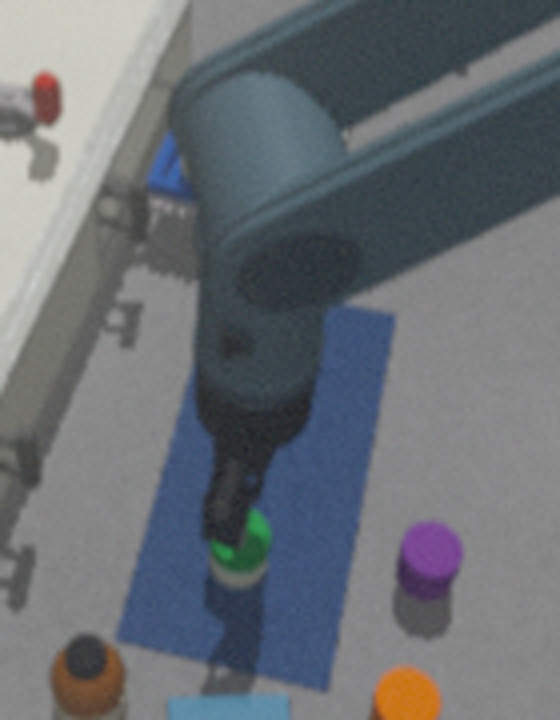

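View pics/t13.png

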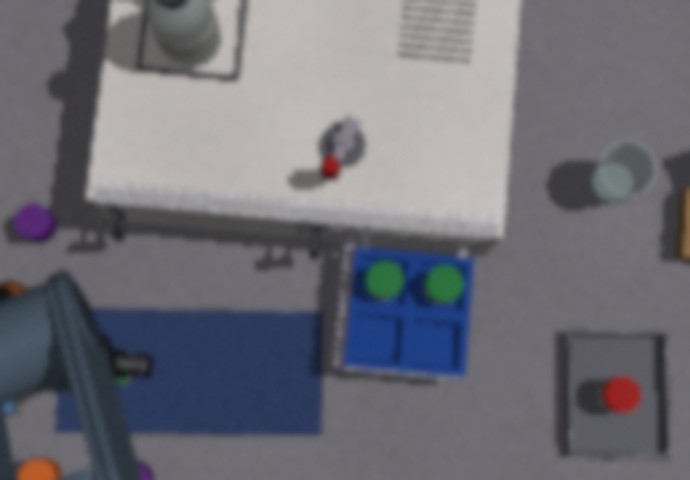

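The two far pockets are filled, with green lids at top (268,203) and (288,204). Jar 3 is under the gripper at side (270,285).

Request:
carry_out --series '[0.0005,0.0005,-0.025,0,0,0,0,0,-0.02,0,0,0,0,0,-0.02,0,0,0,0,0,-0.0115,0,0,0,0,0,0,0,0,0,0,0,0,0,0,0]'

```text
clock: 33.53
tcp_pos: [0.4037, 0.3042, 0.0387]
ee_rot: [0.001, 0.04, 0.999, 0.0]
wrist_force: [0.5, 0.1, -0.4]
gripper_width: 0.0702
```

Request:
carry_out --series '[0,0,0,0,0,0,0,0,0,0,0,0,0,0,0,0,0,0,0,0,0,0,0,0,0,0,0,0,0,0]' --fingers 0.0

```text
clock: 33.95
tcp_pos: [0.404, 0.3047, 0.0398]
ee_rot: [0.002, 0.039, 0.999, 0.001]
wrist_force: [-1.3, -0.7, 7.8]
gripper_width: 0.0441
```

Request:
carry_out --series '[0,0,0.02,0,0,0,0,0,0.035,0,0,0,0,0,0.04,0,0,0,0,0,0.04,0,0,0,0.0035,-0.033,0.01,0,0,0,0.0035,-0.033,0,0,0,0,0.0035,-0.033,0,0,0,0,0.0035,-0.033,0,0,0,0,0.0035,-0.033,0,0,0,0,0.0035,-0.033,0,0,0,0]'

```text
clock: 34.78
tcp_pos: [0.4238, 0.1049, 0.184]
ee_rot: [0.001, 0.039, 0.999, 0.0]
wrist_force: [0.3, -0.9, -0.3]
gripper_width: 0.0444
```

Request:
carry_out --series '[0.0035,-0.033,0,0,0,0,0.0035,-0.033,0,0,0,0,0.0035,-0.033,0,0,0,0,0.0035,-0.033,0,0,0,0,0,0,0,0,0,0,0,0,-0.03,0,0,0,0,0,-0.03,0,0,0,0,0,0,0,0,0,0,0,0,0,0,0,0,0,0,0,0,0]'

```text
clock: 35.62
tcp_pos: [0.4385, -0.0257, 0.1243]
ee_rot: [0.001, 0.039, 0.999, -0.0]
wrist_force: [-0.2, 0.2, -0.1]
gripper_width: 0.0435
```

Run:
```python
from h import *
p,R=tcp();print(p,R[:,1],R[:,2],read_state()["wrist_force"])
b=camera("side");crop(b,210,330,110,230,5,"pics/s14.png")
```

```text
[ 0.43853424 -0.02565497  0.12427475] [ 7.82228739e-02  9.96935827e-01 -3.73036493e-04] [ 1.65832841e-03 -5.04300410e-04 -9.99998498e-01] [-0.15257959  0.23778502 -0.11705125]
```

View pics/s14.png

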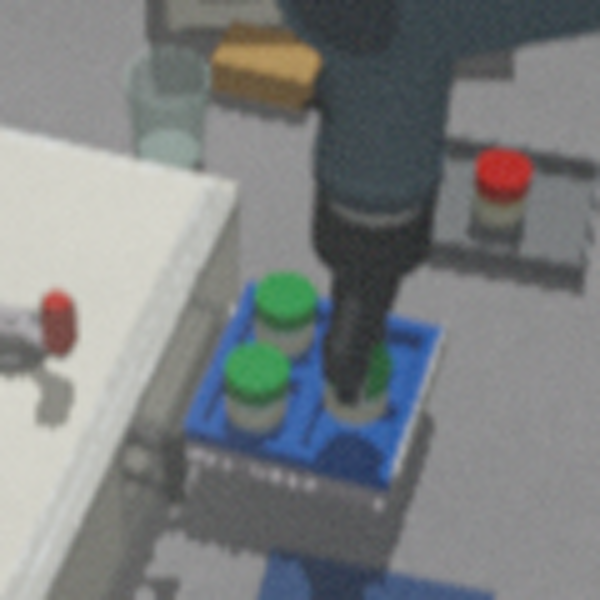

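The jar hangs over the near-left pocket at side (281,188), and the other two stand in theirs.

Request:
carry_out --series '[0.001,0.001,-0.015,0,0,0,0,0,-0.01,0,0,0,0,0,-0.005,0,0,0,0,0,0,0,0,0,0,0,0,0,0,0]'

```text
clock: 36.08
tcp_pos: [0.4394, -0.0248, 0.0938]
ee_rot: [0.001, 0.039, 0.999, -0.0]
wrist_force: [0.5, -0.5, -0.8]
gripper_width: 0.0436
```

Request:
carry_out --series '[0,0,-0.002,0,0,0,0,0,0,0,0,0,0,0,0,0,0,0]'

```text
clock: 36.33
tcp_pos: [0.4398, -0.025, 0.0928]
ee_rot: [0.001, 0.039, 0.999, -0.0]
wrist_force: [-3.6, 0.7, 11.6]
gripper_width: 0.0439
```

Request:
carry_out --series '[0,0,0.001,0,0,0,0,0,0,0,0,0,0,0,0,0,0,0,0,0,0.02,0,0,0,0,0,0.035,0,0,0,0,0,0.04,0,0,0,0,0,0.04,0,0,0,0,0,0.04,0,0,0,0,0,0,0,0,0]' --fingers 0.062

```text
clock: 37.08
tcp_pos: [0.4425, -0.0259, 0.2747]
ee_rot: [0.007, 0.039, 0.999, -0.002]
wrist_force: [1.7, -0.4, -0.1]
gripper_width: 0.0618
```

Request:
carry_out --series '[0.0313,0.0105,0,0,0,0,0.0313,0.0105,0,0,0,0,0.0313,0.0105,0,0,0,0,0.0313,0.0105,0,0,0,0,0.0313,0.0105,0,0,0,0,0.0313,0.0105,0,0,0,0,0,0,0,0,0,0,0,0,0,0,0,0,0,0,0,0,0,0]' --fingers 0.05

```text
clock: 37.83
tcp_pos: [0.6258, 0.0382, 0.2659]
ee_rot: [-0.001, 0.039, 0.999, -0.0]
wrist_force: [0.4, -0.3, 0.8]
gripper_width: 0.0499
```

Run:
```python
from h import *
p,R=tcp();print(p,R[:,1],R[:,2],read_state()["wrist_force"])
a=camera("top");b=camera("side");crop(b,170,330,110,230,5,"pics/s15.png");crop(a,220,370,130,260,4,"pics/t15.png")
print([(np.round(d["point"],4).tolist(),round(d["conf"],2)) for d in place_of("side","crank_knob")])
```

```text
[0.62583811 0.0381887  0.26588813] [ 7.84387720e-02  9.96918912e-01 -2.04561662e-04] [-2.06405220e-03 -4.27913499e-05 -9.99997869e-01] [ 0.36096392 -0.2570327   0.81677487]
[([0.5061, -0.0991, 0.0797], 0.65), ([0.6276, 0.0378, 0.1887], 0.47)]
```

View pics/s15.png

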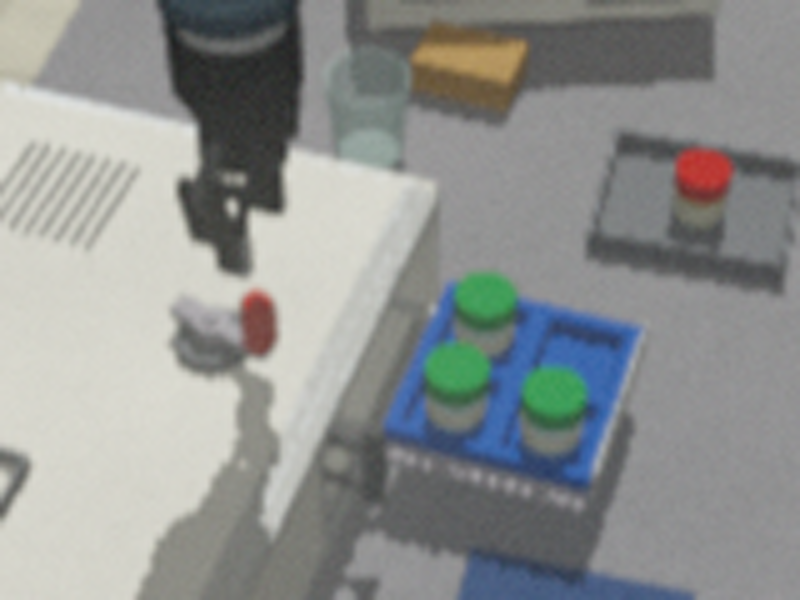

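View pics/t15.png

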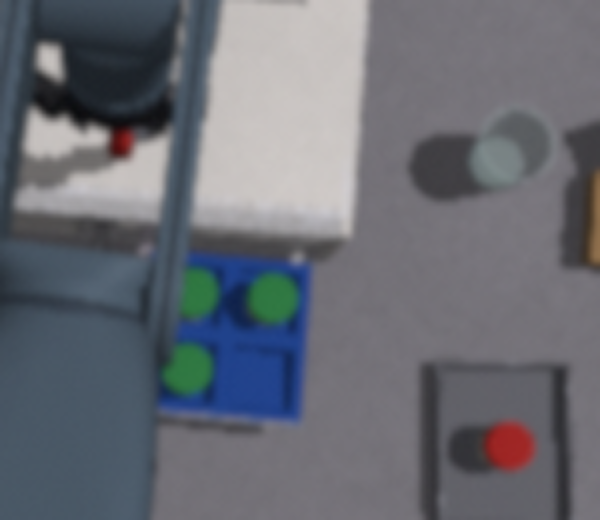

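All three new jars stand in their own pockets, at side (267,170), (261,185) and (280,190), and the red jar is in the return tray. I go down onto the knob.

Request:
carry_out --series '[0.002,0,-0.02,0,0,0,0,0,-0.02,0,0,0,0,0,-0.02,0,0,0,0,0,-0.018,0,0,0,0,0,0,0,0,0,0,0,0,0,0,0]'

```text
clock: 38.48
tcp_pos: [0.6275, 0.038, 0.1888]
ee_rot: [-0.001, 0.04, 0.999, 0.0]
wrist_force: [0.4, -0.5, 0.8]
gripper_width: 0.0498
```

Request:
carry_out --series '[0,0,0,0,0,0,0,0,0,0,0,0,0,0,0,0,0,0,0,0,0,0,0,0,0,0,0,0,0,0]' --fingers 0.0

```text
clock: 38.9
tcp_pos: [0.6294, 0.0375, 0.1911]
ee_rot: [0.002, 0.039, 0.999, -0.001]
wrist_force: [-1.5, -2.1, 6.2]
gripper_width: 0.0222
```

Run:
```python
from h import *
p,R=tcp();print(p,read_state()["wrist_force"])
A=np.array([.6667,.0237]);v=p[:2]-A
a0=np.arctan2(v[1],v[0]); t=(-.08-a0)%(2*np.pi)+4*np.pi;print(np.linalg.norm(v),t, t/(np.pi/10))
for k in range(20):
    a=a0+k*np.pi/10;b=a+np.pi/10
    d=.042*np.array([np.cos(b)-np.cos(a),np.sin(b)-np.sin(a)]);print(k,d.round(4).tolist())
```

```text
[0.62937213 0.03753907 0.19113054] [-1.52309841 -2.09361793  6.23849726]
0.03981067114140686 15.982997063884513 50.8754597628094
0 [-0.0026, -0.0129]
1 [0.0015, -0.0131]
2 [0.0055, -0.0119]
3 [0.0089, -0.0097]
4 [0.0115, -0.0064]
5 [0.0129, -0.0026]
6 [0.0131, 0.0015]
7 [0.0119, 0.0055]
8 [0.0097, 0.0089]
9 [0.0064, 0.0115]
10 [0.0026, 0.0129]
11 [-0.0015, 0.0131]
12 [-0.0055, 0.0119]
13 [-0.0089, 0.0097]
14 [-0.0115, 0.0064]
15 [-0.0129, 0.0026]
16 [-0.0131, -0.0015]
17 [-0.0119, -0.0055]
18 [-0.0097, -0.0089]
19 [-0.0064, -0.0115]
```

Request:
carry_out --series '[-0.0026,-0.0129,0,0,0,0,0.0015,-0.0131,0,0,0,0,0.0055,-0.0119,0,0,0,0,0.0089,-0.0097,0,0,0,0,0.0115,-0.0064,0,0,0,0,0.0129,-0.0026,0,0,0,0,0.0131,0.0015,0,0,0,0,0.0119,0.0055,0,0,0,0,0.0097,0.0089,0,0,0,0,0.0064,0.0115,0,0,0,0]'

```text
clock: 39.73
tcp_pos: [0.708, 0.0069, 0.1911]
ee_rot: [0.001, 0.04, 0.999, -0.001]
wrist_force: [-6.1, -4.8, 6.7]
gripper_width: 0.0219
```

Run:
```python
from h import *
b=camera("side");crop(b,170,330,110,230,5,"pics/s16.png")
```

```text
(no output)
```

View pics/s16.png

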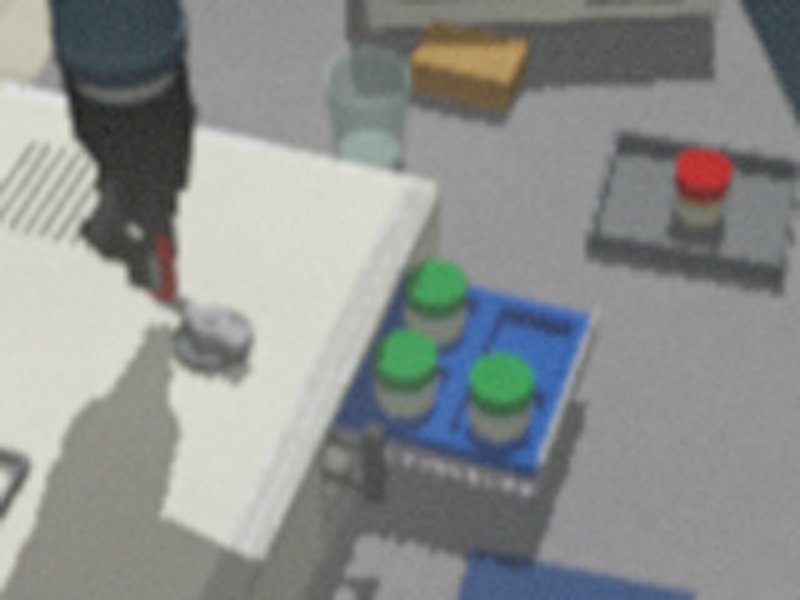

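The tray is moving in and the jars stay upright, at side (257,168), (252,183) and (270,188).

Request:
carry_out --series '[0.0018,0.0129,0,0,0,0,-0.0017,0.0131,0,0,0,0,-0.0057,0.0119,0,0,0,0,-0.0091,0.0097,0,0,0,0,-0.0115,0.0064,0,0,0,0,-0.0129,0.0026,0,0,0,0,-0.0131,-0.0015,0,0,0,0,-0.0119,-0.0055,0,0,0,0,-0.0097,-0.0089,0,0,0,0,-0.0064,-0.0115,0,0,0,0]'

```text
clock: 40.62
tcp_pos: [0.6297, 0.0391, 0.1912]
ee_rot: [0.004, 0.039, 0.999, 0.001]
wrist_force: [9.3, 3.3, 0.5]
gripper_width: 0.0225
```

Request:
carry_out --series '[-0.0026,-0.0129,0,0,0,0,0.0015,-0.0131,0,0,0,0,0.0055,-0.0119,0,0,0,0,0.0089,-0.0097,0,0,0,0,0.0115,-0.0064,0,0,0,0,0.0129,-0.0026,0,0,0,0,0.0131,0.0015,0,0,0,0,0.0119,0.0055,0,0,0,0,0.0097,0.0089,0,0,0,0,0.0064,0.0115,0,0,0,0]'

```text
clock: 41.45
tcp_pos: [0.7075, 0.0062, 0.1912]
ee_rot: [0.002, 0.04, 0.999, -0.002]
wrist_force: [-2.7, -6.3, 5.4]
gripper_width: 0.0218
```

Request:
carry_out --series '[0.0026,0.0129,0,0,0,0,-0.0015,0.0131,0,0,0,0,-0.0055,0.0119,0,0,0,0,-0.0089,0.0097,0,0,0,0,-0.0115,0.0064,0,0,0,0,-0.0129,0.0026,0,0,0,0,-0.0131,-0.0015,0,0,0,0,-0.0119,-0.0055,0,0,0,0,-0.0097,-0.0089,0,0,0,0,-0.0064,-0.0115,0,0,0,0]'

```text
clock: 42.28
tcp_pos: [0.6298, 0.0391, 0.1912]
ee_rot: [0.004, 0.039, 0.999, 0.001]
wrist_force: [9.5, 3.2, 1.2]
gripper_width: 0.0221
```

Request:
carry_out --series '[-0.0026,-0.0129,0,0,0,0,0.0015,-0.0131,0,0,0,0,0.0055,-0.0119,0,0,0,0,0.0089,-0.0097,0,0,0,0,0.0115,-0.0064,0,0,0,0,0.0129,-0.0026,0,0,0,0,0.0131,0.0015,0,0,0,0,0.0119,0.0055,0,0,0,0,0.0097,0.0089,0,0,0,0]'

```text
clock: 43.03
tcp_pos: [0.7005, -0.0053, 0.1912]
ee_rot: [0.001, 0.04, 0.999, -0.002]
wrist_force: [-4.1, -5.5, 5.7]
gripper_width: 0.0223
```

Request:
carry_out --series '[0.0034,0.0056,0,0,0,0,0.0028,0.0058,0,0,0,0,0.0018,0.0062,0,0,0,0,0.0008,0.0064,0,0,0,0,0,0,0,0,0,0]'

```text
clock: 43.45
tcp_pos: [0.7103, 0.0191, 0.1913]
ee_rot: [0.003, 0.04, 0.999, -0.003]
wrist_force: [2.5, -7.4, 4.2]
gripper_width: 0.0225
```

Request:
carry_out --series '[0,0.002,0,0,0,0,0,0.002,0,0,0,0,0,0,0,0,0,0,0,0,0,0,0,0]'

```text
clock: 43.78
tcp_pos: [0.7103, 0.0195, 0.1913]
ee_rot: [0.003, 0.041, 0.999, -0.004]
wrist_force: [2.4, -15.2, 3.6]
gripper_width: 0.0218
```

Request:
carry_out --series '[0,-0.003,0,0,0,0,0,0,0,0,0,0]'

```text
clock: 43.95
tcp_pos: [0.7103, 0.019, 0.1913]
ee_rot: [0.003, 0.04, 0.999, -0.002]
wrist_force: [1.8, -8.5, 4.6]
gripper_width: 0.0224
```

Request:
carry_out --series '[0,0,0,0,0,0,0,0,0,0,0,0,0,0,0,0,0,0,0,0,0.02,0,0,0,0,0,0.03,0,0,0,0,0,0.03,0,0,0,-0.033,0.0075,0,0,0,0,-0.033,0.0075,0,0,0,0,-0.033,0.0075,0,0,0,0]' --fingers 0.05

```text
clock: 44.7
tcp_pos: [0.6086, 0.0458, 0.269]
ee_rot: [0.0, 0.039, 0.999, 0.0]
wrist_force: [-0.1, 0.2, 0.0]
gripper_width: 0.0501
```

Request:
carry_out --series '[-0.033,0.0075,0,0,0,0,-0.033,0.0075,0,0,0,0,0,0,0,0,0,0,0,0,0,0,0,0,0,0,0,0,0,0]' --fingers 0.05

```text
clock: 45.12
tcp_pos: [0.544, 0.0604, 0.2695]
ee_rot: [0.001, 0.039, 0.999, 0.0]
wrist_force: [0.6, -0.1, -0.2]
gripper_width: 0.0501
```

Run:
```python
from h import *
p,R=tcp();print(p,R[:,1],R[:,2],read_state()["wrist_force"])
a=camera("top");b=camera("side");crop(b,160,320,110,230,5,"pics/s17.png")
for n in("top","side"):
    for o in ["right_door_pull","crank_knob"]:
        print(n,o,[(np.round(d["point"],4).tolist(),round(d["conf"],2)) for d in place_of(n,o)])
```

```text
[0.54403867 0.06035197 0.26951122] [7.80788312e-02 9.96947181e-01 1.20298037e-04] [ 1.96179462e-03 -3.29774994e-05 -9.99998075e-01] [ 0.57726018 -0.13515151 -0.22624051]
top right_door_pull []
top crank_knob [([0.7073, 0.0152, 0.1896], 0.45)]
side right_door_pull [([0.5432, 0.0574, 0.1136], 0.43)]
side crank_knob [([0.7119, 0.0191, 0.1877], 0.43)]
```

View pics/s17.png

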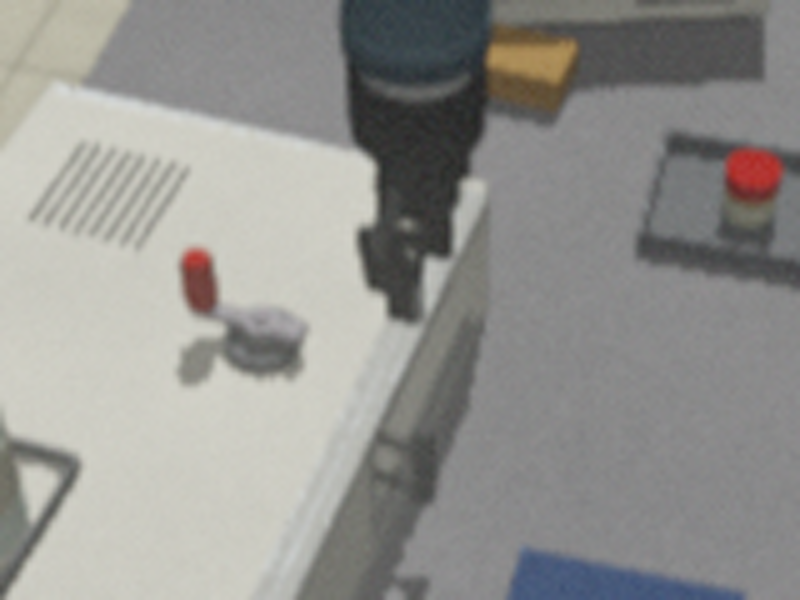

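The tray is out of sight and the knob points away from the robot, at side (199,166). The pull is at side (244,202), and I go down to it.

Request:
carry_out --series '[0.0005,-0.003,-0.035,0,0,0,0,0,-0.035,0,0,0,0,0,-0.03,0,0,0,0,0,-0.03,0,0,0,0,0,-0.02,0,0,0,0,0,-0.015,0,0,0,0,0,0,0,0,0,0,0,0,0,0,0]'

```text
clock: 46.08
tcp_pos: [0.5436, 0.0569, 0.103]
ee_rot: [-0.001, 0.04, 0.999, 0.0]
wrist_force: [-0.1, -0.1, 0.9]
gripper_width: 0.0502
```

Request:
carry_out --series '[0,0,0,0,0,0,0,0,0,0,0,0,0,0,0,0,0,0,0,0,0,0,0,0,0,0,0,0,0,0,0,0,0,0,0,0]' --fingers 0.0

```text
clock: 46.58
tcp_pos: [0.5448, 0.057, 0.1052]
ee_rot: [0.001, 0.039, 0.999, -0.0]
wrist_force: [-0.4, 0.4, 7.0]
gripper_width: 0.011
```

Request:
carry_out --series '[-0.0012,-0.015,0,0,0,0,-0.0016,-0.02,0,0,0,0,-0.0016,-0.02,0,0,0,0,-0.0016,-0.02,0,0,0,0,-0.0016,-0.02,0,0,0,0,-0.0016,-0.02,0,0,0,0,-0.0016,-0.02,0,0,0,0,-0.0016,-0.02,0,0,0,0,-0.0013,-0.017,0,0,0,0,-0.0008,-0.01,0,0,0,0]'

```text
clock: 47.42
tcp_pos: [0.5298, -0.1267, 0.1053]
ee_rot: [0.001, 0.04, 0.999, -0.0]
wrist_force: [-0.5, 1.7, 7.5]
gripper_width: 0.0109
```

Request:
carry_out --series '[-0.0004,-0.005,0,0,0,0,-0.0003,-0.003,0,0,0,0,0,0,0,0,0,0,0,0,0,0,0,0]'

```text
clock: 47.75
tcp_pos: [0.5292, -0.134, 0.1052]
ee_rot: [0.001, 0.04, 0.999, -0.001]
wrist_force: [-1.8, -1.5, 7.0]
gripper_width: 0.0109
```

Request:
carry_out --series '[-0.0002,-0.002,0,0,0,0,-0.0002,-0.002,0,0,0,0,-0.0001,-0.001,0,0,0,0,0,0,0,0,0,0]'

```text
clock: 48.08
tcp_pos: [0.5289, -0.1374, 0.1053]
ee_rot: [0.001, 0.04, 0.999, 0.0]
wrist_force: [0.5, 3.8, 9.2]
gripper_width: 0.011
```

Request:
carry_out --series '[-0.0002,-0.003,0,0,0,0,0,0,0,0,0,0,0,0,0,0,0,0]'

```text
clock: 48.33
tcp_pos: [0.5289, -0.1374, 0.1052]
ee_rot: [0.001, 0.04, 0.999, 0.003]
wrist_force: [2.0, 15.0, 9.0]
gripper_width: 0.0111
```

At the shut stop. I release, lift clear and check.

Request:
carry_out --series '[0,0.003,0,0,0,0,0,0,0,0,0,0]'

```text
clock: 48.5
tcp_pos: [0.5289, -0.1373, 0.1053]
ee_rot: [0.001, 0.039, 0.999, -0.0]
wrist_force: [0.3, 4.0, 5.9]
gripper_width: 0.0109
```

Request:
carry_out --series '[0,0,0,0,0,0,0,0,0,0,0,0,0,0,0,0,0,0,0,0,0.02,0,0,0,0,0,0.035,0,0,0,0,0,0.04,0,0,0,0,0,0.04,0,0,0,-0.03,0.02,0,0,0,0,-0.03,0.02,0,0,0,0,-0.03,0.02,0,0,0,0]' --fingers 0.05

```text
clock: 49.33
tcp_pos: [0.4372, -0.0779, 0.2392]
ee_rot: [0.001, 0.04, 0.999, -0.0]
wrist_force: [0.0, -0.9, -1.1]
gripper_width: 0.05
```

Request:
carry_out --series '[-0.03,0.0,0,0,0,0,-0.03,0,0,0,0,0,0,0,0,0,0,0,0,0,0,0,0,0]'

```text
clock: 49.67
tcp_pos: [0.3771, -0.0779, 0.2391]
ee_rot: [0.0, 0.04, 0.999, -0.0]
wrist_force: [0.4, -0.6, 0.8]
gripper_width: 0.0497
```

Run:
```python
from h import *
p,R=tcp();print(p,read_state()["wrist_force"])
a=camera("top");b=camera("side");cv2.imwrite("pics/t18.png",a);crop(b,90,340,90,290,3,"pics/s18.png")
for n in("top","side"):
    for o in ["right_door_pull","crank_knob","finished_1_mid","filter_box","reference_bottle","beaker","tip_box","solvent_clear"]:
        print(n,o,[(np.round(d["point"],4).tolist(),round(d["conf"],2)) for d in place_of(n,o)])
```

```text
[ 0.37708791 -0.07789739  0.23907813] [ 0.38187165 -0.5786829   0.77707539]
top right_door_pull [([0.5294, -0.1375, 0.1107], 0.63)]
top crank_knob [([0.7055, 0.0156, 0.1889], 0.61)]
top finished_1_mid []
top filter_box []
top reference_bottle [([0.4801, 0.4363, -0.0009], 0.64)]
top beaker [([0.6531, -0.3304, 0.0019], 0.87)]
top tip_box [([0.3719, 0.4837, -0.0], 0.59), ([0.706, 0.0181, 0.1917], 0.25)]
top solvent_clear [([0.7985, 0.2137, 0.1405], 0.56)]
side right_door_pull [([0.5255, -0.1397, 0.1113], 0.85)]
side crank_knob [([0.7091, 0.02, 0.1905], 0.66)]
side finished_1_mid []
side filter_box [([0.5949, -0.4487, -0.0008], 0.74)]
side reference_bottle [([0.4825, 0.4372, -0.0039], 0.63)]
side beaker [([0.6595, -0.3402, 0.002], 0.85)]
side tip_box [([0.3676, 0.4873, -0.0002], 0.92)]
side solvent_clear [([0.7957, 0.2087, 0.1425], 0.61)]
```

View pics/s18.png

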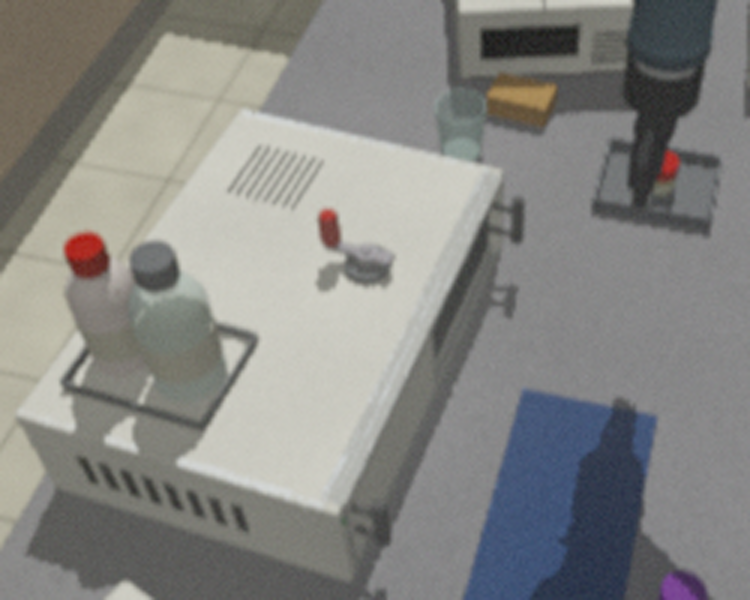

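View pics/t18.png

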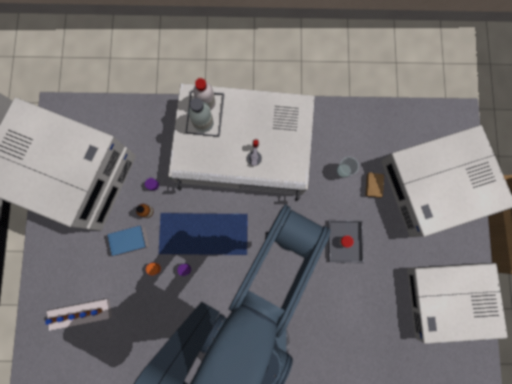

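The right door is shut, with its pull back at side (263,163). The left door is shut, the mat is empty and the red jar stands at top (347,241). Nothing else has moved, so I hand in.

```bash
python3 -c "
from plant import *
print(finish_job())"
```

```text
the job is handed in; nothing more can be done
None
```

The sample changeover is done and handed in at about 50 s of the 210 s allowed.

**What I did:**
- I slid the right door fully open to its stop and wound the tray out with the crank to its stop (t about 16).
- There was one finished jar (red lid). I stood it in the grey return tray.
- I placed the three new jars (green lids) in the far-left, far-right and near-left pockets.
- I then wound the tray home to its stop (t about 0) and slid the door shut to its stop.

**What the last checks showed:**
- The pull is at (0.529, -0.137), which is the shut position. The knob points away from the robot, as it should with the tray in.
- The left door is shut, and the red jar stands upright in the return tray.
- The beaker, boxes and bottles read within about 1 cm of where they started. The beaker showed the largest difference, and I put that down to camera noise.

**Checks that fell short or stood out:**
- The new jars were last seen upright in their pockets partway through winding the tray in. With the door shut I could not check them again.
- In the final pictures the networks found no finished jar in either camera, and the top camera missed the filter box. I confirmed the red jar by looking at the pictures, and the side camera did find the box.
- The wrist force briefly read about 83 N when the door reached its open stop. That is below the 120 N limit but harder than I intended.

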